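Charge the battery packs at the repair bench

TASK

Put all the battery packs on the bench on charge. First switch the charging station off: pull the locking toggle's bat outward, flip it away from the bays and let it drop back into its lock; then lift the dust cover off, lay it flat on the cork mat, and set every pack into a bay of its own, flat on the bay floor with its stem up. When all are in, slide the selector grip along its slot fully home against the end stop beside the toggle, and last switch the station on again with the toggle, flipped towards the bays and back in its lock; leave the spray can, remote control and screwdriver where they are.

Things in the scene. Friction and masses are not known exactly. Their poses are not given: they have to be found in the camera images.
- station: charging station, fixed, light grey, base 230 (x) x 270 (y) x 30 mm. Origin: centre of the underside; x points from the panel (near the robot) to the bays, y along the bays. The base's top is panel and bay floor. Trough centred at x = +40 mm, 110 x 238 mm outside, walls 4 mm thick, 16 mm high above the base; dividers 10 mm high, 3 mm thick make four bays along y, each about 102 (x) x 55 (y) mm
- bay0 (a point): centre of the floor of bay 0 (y = -87 mm in the station's frame, 30 mm above the bench); takes one pack, the pack's long axis along the station's x, either way round
- bay1 (a point): centre of the floor of bay 1 (y = -29 mm in the station's frame, 30 mm above the bench); takes one pack, the pack's long axis along the station's x, either way round
- bay2 (a point): centre of the floor of bay 2 (y = 29 mm in the station's frame, 30 mm above the bench); takes one pack, the pack's long axis along the station's x, either way round
- bay3 (a point): centre of the floor of bay 3 (y = 87 mm in the station's frame, 30 mm above the bench); takes one pack, the pack's long axis along the station's x, either way round
- cover: loose white dust cover, 0.25 to 0.45 kg: shallow upside-down tray 126 (x) x 254 (y) mm, plate top 14 mm above the rim, lips 10 mm deep hanging outside the trough with 4 mm play. On its centre a rib handle 18 (x) x 90 (y) mm, from 14 to 46 mm above the rim. Origin: centre of the rim's plane. At first it lies over the bays, rim 36 mm above the bench; it lifts straight up
- mat: fixed cork mat 170 (x) x 300 (y) x 4 mm, to the robot's right; origin at the centre of its underside on the bench. Lay the cover on its middle (the rim is then 4 mm above the bench)
- pack0: cordless-tool battery pack, loose, 0.2 to 0.4 kg: dark body 84 (x) x 44 (y) x 30 mm high with a grey stem 40 (x) x 26 (y) mm on its middle, from 30 to 58 mm above the underside. Origin at the centre of the underside, z up. 2 to 4 packs are present; an absent one reads None. The packs are all alike, to the robot's left at the start
- pack1: cordless-tool battery pack, loose, 0.2 to 0.4 kg: dark body 84 (x) x 44 (y) x 30 mm high with a grey stem 40 (x) x 26 (y) mm on its middle, from 30 to 58 mm above the underside. Origin at the centre of the underside, z up. 2 to 4 packs are present; an absent one reads None. The packs are all alike, to the robot's left at the start
- pack2: cordless-tool battery pack, loose, 0.2 to 0.4 kg: dark body 84 (x) x 44 (y) x 30 mm high with a grey stem 40 (x) x 26 (y) mm on its middle, from 30 to 58 mm above the underside. Origin at the centre of the underside, z up. 2 to 4 packs are present; an absent one reads None. The packs are all alike, to the robot's left at the start
- pack3: cordless-tool battery pack, loose, 0.2 to 0.4 kg: dark body 84 (x) x 44 (y) x 30 mm high with a grey stem 40 (x) x 26 (y) mm on its middle, from 30 to 58 mm above the underside. Origin at the centre of the underside, z up. 2 to 4 packs are present; an absent one reads None. The packs are all alike, to the robot's left at the start
- selector (a joint): position of the selector grip along its slot, m: starts between 0 and 0.03, the end stop beside the toggle is at 0.09; grows along the station's +y. It rubs with about 2 N and stays where it is left
- selector_top (a point): centre of the top of the selector grip, a black block 30 (station x) x 20 (station y) x 42 mm high standing on the panel, its top 74 mm above the bench; it slides at station x = -70 mm, from station y = -100 to -10 mm
- toggle (a joint): angle of the power toggle's bat, rad: 0 = off, leaning 0.4 rad from vertical away from the bays (station -x); 0.8 = on, leaning 0.4 rad towards the bays. Hinge axis parallel to the station's y, at station x = -70, y = +95, z = +36 mm. It starts on. While the bat is in, a gate blocks it after about 0.1 rad either way
- toggle_pull (a joint): how far the bat is pulled out along its own length, m: 0 = in, 0.014 = fully out. It must be out by more than 0.009 to pass the gate. A spring pulls it back in: about 3 N at the start of the pull, 9 N fully out
- toggle_head (a point): centre of the bat's black head, a rounded block 22 (across the lean) x 26 (station y, along the hinge axis) x 30 mm (along the bat), 65 mm from the hinge axis when the bat is in. The 16 mm of bat below the head is only a thin steel neck, then the gate posts
- spray: spray can, a bystander, leave it where it is (52 mm across, 150 mm tall, standing); origin at its underside
- remote: remote control, a bystander, leave it where it is (160 x 45 x 18 mm); origin at its underside
- driver: screwdriver, a bystander, leave it where it is (lying, about 200 mm long); origin at its underside

How it is judged:
By the outcome, as a careful person would: the job done as asked, in the order asked, and still so for the second after the job is handed in, with the robot touching nothing.
Of pack0, pack1, pack2, pack3 only 2 to 4 are there at a start; the rules pass over those that are not, and their reading is None.
At some moment in a run one of pack0, pack1, pack2, pack3 may be knocked a few centimetres aside while the robot is not near it.
It also fails if it takes over 210 s, if anything falls off the work surface, if the arm or the gripper's body presses on something with over 40 N, if the wrist force passes 120 N, or if a joint passes its speed limit or range.

ROBOT

A 6-joint arm with a two-finger parallel gripper is mounted at the origin on the work surface. World frame = base frame: x ahead of the robot, y to its left, z up, the work surface at z = 0. Lengths are in mm, angles in degrees, forces in N, time in s.
With the tool pointing down it reaches from about 400 to 825 mm from the base axis. Payload 7 kg.
Tool frame: the origin (TCP) lies between the finger pads; the fingertips stand 17 mm ahead of it and the grasp point (between the pads) lies 2 mm behind it; z points along the fingers, y is the line along which they close (so a half turn about z gives the same grasp; the last joint's range is limited). The gripper opens to 88 mm and grips with 3 to 60 N. Pads are 19 mm wide; open, the fingers measure 130 mm over their backs; the gripper's body (78 mm by 193 mm) begins 47 mm behind the grasp point.
Start: joints at [-49.441, 20.546, 0.682, 0, -70.136, -16.507], TCP at [275.087, -616.379, 243.561] pointing down, gripper open.
Joint ranges: [-176.03, 176.03], [-82.01, 121.73], [-58.28, 71.71], [-173.87, 95.51], [-174.79, -0.11], [-173.66, 173.66]. Speed limits (degrees/s): [136.94, 136.94, 172.46, 180, 180, 180].

INTERFACE

Orientations are given as a 3x3 rotation matrix whose columns are the frame's x, y, z axes.
In Python, from rig import arm gives the robot as it stands. The module is installed in compiled form; this text tells all that it offers.
- The arm moves only by the shell command python3 -m pendant 'ROWS' [FORCE]. ROWS is a JSON object of lists of equal length, an entry for each row: "turn": the turn, a rotation vector about the tool's x, y, z in rad, a list of three; "slide": the shift along the tool's x, y, z in cm, a list of three; "jaw": the closure in counts, from 0 (fully open) to 255 (shut). A call has 1 to 10 rows; each row is the pose to reach, as a shift and turn from the pose commanded when the call began, along the tool's axes at that moment; what a row does not reach only later rows make up. A row lasts 1/10 s, in which the tool goes at most 50 mm and 8.59 degrees, less where a joint would pass 70% of its speed; a pose out of reach is approached as far as the arm can. A call with a gripper value outside its range is refused whole. The fingers move at their own pace and stop on an object; FORCE is the grip in N (left out, the last holds). Time passes only in rows, so rows that repeat a pose let the fingers close. It gives the time, the measured TCP pose, the force, the opening and the grip force at its end, in the units of the state.
- arm.state(): the state, without advancing time (a new reading comes with each control period).
- arm.capture(name): name is "scene" or "top"; returns a dict with "frame" (420x560x3 uint8, blue, green, red), "range_z" (420x560 float32, mm along the optical axis (not along the pixel's ray), 0 where there is no reading), "fov_y" (degrees; the focal length in pixels is half the picture's height over the tangent of half this angle, whatever the lens; pixels are square), "cx", "cy" (the principal point, pixels), "k1" (the pictures are not rectified: a ray, as slopes to the right and down, at radius r is drawn at 1 + k1 r^2 times it, then the intrinsics apply), "pose" (4x4, takes a point from camera to world coordinates). Camera axes: x right, y up, looking along -z (the intrinsics and any distortion apply to the point x, -y, -z); pixel columns grow to the right and rows downward; lengths in mm; the calibration is good to about 2 mm. A picture is of the moment at which its call begins.
- arm.finish_job(): hands the job in; it is judged then, once.
The state is a dict: "time_s": time; "qpos": joint angles; "joint_vel": joint speeds; "effort": joint torques, N m; "eef_pos": TCP position; "tcp_rot": TCP orientation; "contact_force": force on the tool from outside, world axes, zero at the start; "ft_torque": the same for the moment, N m; "opening": finger opening in mm; "grasp_force": force on a finger pad.
Only numpy, scipy, OpenCV 4.12 (cv2) and the standard library are available. Lean on these libraries where they do the work, as an engineer would, in place of code of your own. Each camera call takes 0.05 s, during which the arm holds its last target. There are 200 camera calls.

## Working session

There is one attempt and no reset: what is moved stays moved. The work goes in short steps, Python scripts to look and compute and a shell command to move; the robot and the scene stay as the last step left them, time stands still between calls to the robot, and variables do not carry over. Pictures are saved under pics/ and viewed, at most 14 in all, crops included, and the job is handed in when it is done.

```bash
mkdir -p pics; cat > h.py <<'E'
import numpy as np, cv2
from rig import arm
def K(c):
    h=c["frame"].shape[0]; f=h/2/np.tan(np.radians(c["fov_y"])/2); return f
def ray(c,u,v):
    f=K(c); p=np.array([[[u,v]]],float)
    M=np.array([[f,0,c["cx"]],[0,f,c["cy"]],[0,0,1.]])
    x,y=cv2.undistortPoints(p,M,np.array([c["k1"],0,0,0.]))[0,0]
    return c["pose"][:3,3], c["pose"][:3,:3]@np.array([x,-y,-1.])
def onz(c,u,v,z):
    o,d=ray(c,u,v); return o+d*(z-o[2])/d[2]
def cloud(c):
    f=K(c); h,w=c["range_z"].shape; v,u=np.mgrid[:h,:w].astype(float)
    M=np.array([[f,0,c["cx"]],[0,f,c["cy"]],[0,0,1.]])
    n=cv2.undistortPoints(np.stack([u.ravel(),v.ravel()],1)[:,None],M,np.array([c["k1"],0,0,0.]))[:,0].reshape(h,w,2)
    d=c["range_z"][...,None]; P=np.concatenate([n[...,:1]*d,-n[...,1:]*d,-d],2)
    W=P@c["pose"][:3,:3].T+c["pose"][:3,3]; W[c["range_z"]==0]=np.nan; return W
E
python3 - <<'E'
from h import *
for n in("scene","top"):
    c=arm.capture(n); cv2.imwrite(f"pics/{n}0.png",c["frame"]); np.savez(f"{n}0.npz",**c)
    print(n,c["pose"].round(2).tolist(),c["fov_y"],c["k1"])
s=arm.state(); print(s["tcp_rot"],s["eef_pos"],s["contact_force"],s["opening"])
E
```

```text
scene [[0.65, -0.63, 0.43, 1069.85], [0.76, 0.53, -0.37, -420.61], [0.0, 0.57, 0.82, 1021.06], [0.0, 0.0, 0.0, 1.0]] 43.90536067023743 -0.07281328875827182
top [[-0.0, 1.0, -0.08, 495.44], [-1.0, -0.0, -0.01, 29.62], [-0.01, 0.08, 1.0, 1262.24], [0.0, 0.0, 0.0, 1.0]] 45.677061479733574 -8.145614583361056e-05
[[-9.13205512e-01 -4.07498617e-01 -7.55195998e-04]
 [-4.07499289e-01  9.13204559e-01  1.32733035e-03]
 [ 1.48763146e-04  1.51986723e-03 -9.99998834e-01]] [ 274.92745754 -616.01909393  242.69388204] [-0.36335313 -0.52506577 -0.24034566] 87.76056387651619
```

View pics/top0.png

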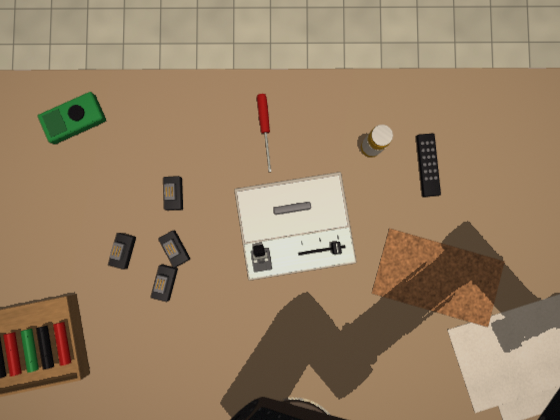

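View pics/scene0.png

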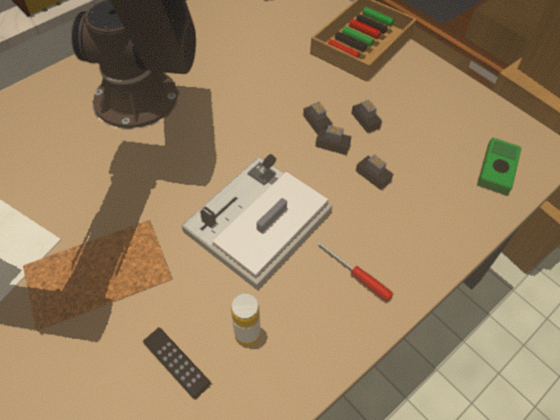

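The top view shows four packs at about (172,193), (122,251), (174,248) and (164,283). The station is at (296,227), its toggle at (260,257) and its selector at (336,247). The mat is at (438,277), and the cover lies on the station with its handle at (292,208). The scene view agrees.

```bash
cat >> h.py <<'E'
def rect(W,m):
    p=W[m][:,:2].astype(np.float32); p=p[~np.isnan(p[:,0])]
    (c,s,a)=cv2.minAreaRect(p); 
    if s[0]<s[1]: s=(s[1],s[0]); a+=90
    return np.round(c,1),np.round(s,1),round((a+90)%180-90,1)   # centre,(long,short),angle of long axis
def comps(W,m,mn=30):
    n,l,st,_=cv2.connectedComponentsWithStats(m.astype(np.uint8))
    return [(st[i,4],*rect(W,l==i),np.nanmedian(W[l==i][:,2]).round(1)) for i in range(1,n) if st[i,4]>=mn]
def packs(c):
    W=cloud(c); v,u=np.mgrid[:420,:560]; out=[]
    z=W[...,2]; reg=(W[...,1]>120)&(W[...,1]<450)&(W[...,0]>250)&(W[...,0]<760)
    return comps(W,reg&(z>22)&(z<70),60),comps(W,reg&(z>50)&(z<66),15)
E
python3 - <<'E'
from h import *
c=dict(np.load("top0.npz")); W=cloud(c); z=W[...,2]; v,u=np.mgrid[:420,:560]
print("bench z",np.nanmedian(z[330:345,150:220]),np.nanmedian(z[90:110,320:350]))
st=(u>220)&(u<370)&(v>160)&(v<290)
print("station",comps(W,st&(z>20)))
print("cover",comps(W,st&(z>43)&(z<58),500)); print("handle/heads",comps(W,st&(z>62),8))
f=c["frame"].astype(int); hsv=cv2.cvtColor(c["frame"],cv2.COLOR_BGR2HSV)
m=(u>360)&(u<515)&(v>220)&(v<335)&(z>2)&(z<8)
print("mat",comps(W,m,300))
for o in packs(c): print("packs",*o,sep="\n ")
c2=dict(np.load("scene0.npz")); W2=cloud(c2); z2=W2[...,2]; v,u=np.mgrid[:420,:560]
s2=(u>180)&(u<335)&(v>145)&(v<290)
print("scene tall",comps(W2,s2&(z2>60),8)); print("scene cover",comps(W2,s2&(z2>43)&(z2<58),500)); print("st",comps(W2,s2&(z2>20),500))
E
```

```text
bench z -0.5903167889198357 -0.26486018513492127
station [(np.int32(10078), array([544.2,  -5. ]), array([270.8, 230.1]), -81.0, np.float64(46.8))]
cover [(np.int32(5022), array([584.7,   2.5]), array([254.3, 126.4]), -81.0, np.float64(49.5))]
handle/heads [(np.int32(295), array([584.2,   2.7]), array([89.6, 18.2]), -81.1, np.float64(81.1)), (np.int32(110), array([ 488.8, -103. ]), array([29.8, 19.9]), 8.4, np.float64(72.9)), (np.int32(185), array([476.9,  80.8]), array([38.5, 33.8]), 10.1, np.float64(106.0))]
mat [(np.int32(5744), array([ 406.9, -377. ]), array([340.3, 211.8]), 71.6, np.float64(4.1))]
packs
 (np.int32(594), array([626.3, 301.1]), array([84.1, 44.7]), 2.4, np.float64(31.1))
 (np.int32(327), array([561.7, 122.9]), array([153.6,  23.9]), 8.5, np.float64(46.1))
 (np.int32(1243), array([444.7, 300.8]), array([173.5,  80.6]), -6.8, np.float64(31.1))
 (np.int32(604), array([482.2, 426.1]), array([84. , 45.1]), -15.1, np.float64(31.3))
packs
 (np.int32(181), array([625.9, 300.6]), array([39.8, 25.9]), 2.9, np.float64(57.8))
 (np.int32(28), array([615. , 127.1]), array([24.4, 14.2]), 27.1, np.float64(51.8))
 (np.int32(18), array([565.4, 124.1]), array([22.4,  7.8]), 0.9, np.float64(51.2))
 (np.int32(188), array([487.2, 296. ]), array([40.1, 26.9]), 29.3, np.float64(57.4))
 (np.int32(187), array([482.2, 425.8]), array([40.4, 27.6]), -14.7, np.float64(57.2))
 (np.int32(192), array([402.7, 319.8]), array([41., 27.]), -14.8, np.float64(57.4))
scene tall [(np.int32(190), array([478.9,  75.9]), array([44.2, 27.5]), 23.6, np.float64(101.6)), (np.int32(409), array([5.869e+02, 5.000e-01]), array([92., 19.]), -80.9, np.float64(79.5)), (np.int32(137), array([ 490.2, -105.8]), array([31.8, 21. ]), 9.5, np.float64(72.2))]
scene cover [(np.int32(5039), array([586. ,   0.9]), array([256.3, 129.1]), -80.9, np.float64(49.1))]
st [(np.int32(10190), array([545.8,  -6.6]), array([272.5, 234.1]), -80.9, np.float64(47.2))]
```

```bash
cat >> h.py <<'E'
from scipy.spatial.transform import Rotation as Ro
SO=np.array([545,-5.6,0]); SY=np.radians(9.0)
ex=np.array([np.cos(SY),np.sin(SY),0]); ey=np.array([-np.sin(SY),np.cos(SY),0]); ez=np.array([0,0,1.])
def S(x,y,z): return SO+x*ex+y*ey+z*ez
def Rst(a=0):
    z=-(np.sin(a)*ex+np.cos(a)*ez); return np.stack([np.cross(ey,z),ey,z],1)
def Ryaw(deg):  # tool down, closing line along heading deg, nearest half-turn to present
    t=np.radians(deg); y=np.array([np.cos(t),np.sin(t),0]); z=-ez
    if y@arm.state()["tcp_rot"][:,1]<0: y=-y
    return np.stack([np.cross(y,z),y,z],1)
def tog(r,a): # TCP at r from hinge, lean a towards bays
    return S(-70,95,36)+r*(np.sin(a)*ex+np.cos(a)*ez), Rst(a)
def rows(*T):
    s=arm.state(); R=s["tcp_rot"]; p=s["eef_pos"]
    print("t",round(s["time_s"],1),"tcp",p.round(1),"F",np.round(s["contact_force"],1),"open",round(s["opening"],1),"grip",round(s["grasp_force"],1),"q",np.round(s["qpos"],0))
    for P,Q in T: print("slide",((R.T@(np.array(P)-p))/10).round(2).tolist(),"turn",Ro.from_matrix(R.T@Q).as_rotvec().round(3).tolist())
E
python3 - <<'E'
from h import *
c=dict(np.load("top0.npz")); hsv=cv2.cvtColor(c["frame"],cv2.COLOR_BGR2HSV); W=cloud(c); v,u=np.mgrid[:420,:560]
print(hsv[250,400],hsv[200,450],hsv[290,430],hsv[300,340])
m=(hsv[...,0]<=11)&(hsv[...,1]>110)&(u>360)&(u<515)&(v>220)&(v<335)
m=cv2.morphologyEx(m.astype(np.uint8),cv2.MORPH_CLOSE,np.ones((7,7))); m=cv2.morphologyEx(m,cv2.MORPH_OPEN,np.ones((7,7)))
print(comps(W,m>0,300))
rows((tog(160,.4)[0],Rst(0)),tog(160,.4))
E
```

```text
[ 13 147 153] [ 16  99 163] [ 13 147  78] [ 16  97 165]
[]
t 0.1 tcp [ 274.9 -616.   242.7] F [-0.4 -0.5 -0.2] open 87.8 grip 0.0 q [-49.  21.   1.  -0. -70. -17.]
slide [-51.26, 54.1, 6.01] turn [0.001, -0.0, 0.263]
slide [-51.26, 54.1, 6.01] turn [-0.051, 0.397, 0.259]
```

```bash
python3 -m pendant '{"slide":[[-3,3,0],[-7,7,0],[-11,11.5,0],[-15,16,0],[-19,20,0.5],[-23,24,1],[-27,28,1.5],[-31,32,2],[-35,36,3],[-38,40,4]],"turn":[[0,0.02,0.02],[0,0.05,0.05],[0,0.08,0.08],[0,0.12,0.1],[0,0.16,0.13],[0,0.2,0.15],[0,0.24,0.18],[0,0.28,0.2],[0,0.32,0.22],[-0.03,0.36,0.25]],"jaw":[0,0,0,0,0,0,0,0,0,0]}'
python3 - <<'E'
from h import *
c=dict(np.load("top0.npz")); hsv=cv2.cvtColor(c["frame"],cv2.COLOR_BGR2HSV); W=cloud(c); v,u=np.mgrid[:420,:560]
m=(hsv[...,1]>125)&(u>360)&(u<515)&(v>220)&(v<335)
m=cv2.morphologyEx(m.astype(np.uint8),cv2.MORPH_CLOSE,np.ones((5,5))); m=cv2.morphologyEx(m,cv2.MORPH_OPEN,np.ones((9,9)))
print(comps(W,m>0,300))
rows(tog(160,.4),tog(110,.4),tog(65,.4))
E
```

```text
time_s: 1.1
eef_pos: [441.1, -152.3, 213.7]
tcp_rot: [[-0.923, -0.17, -0.346], [-0.153, 0.985, -0.075], [0.353, -0.016, -0.935]]
contact_force: [1.0, -0.5, 0.1]
opening: 87.6
grasp_force: 0.0
[(np.int32(8084), array([ 415.9, -364.3]), array([300.5, 169.7]), 73.8, np.float64(3.3))]
t 1.1 tcp [ 441.1 -152.3  213.7] F [ 1.  -0.5  0.1] open 87.6 grip 0.0 q [  7.  14. -17.   2. -80. -88.]
slide [-12.25, 22.25, -1.77] turn [-0.02, 0.039, 0.006]
slide [-12.06, 22.35, 3.22] turn [-0.02, 0.039, 0.006]
slide [-11.88, 22.44, 7.72] turn [-0.02, 0.039, 0.006]
```

```bash
python3 -m pendant '{"slide":[[-2,4,-0.5],[-5,8,-1],[-7,12,-1.5],[-9,16,-1.7],[-11,20,-1.7],[-12.2,22.2,-1.7],[-12.2,22.2,-1.7],[-12.2,22.2,-1.7]],"turn":[[0,0,0],[0,0.01,0],[0,0.02,0],[-0.01,0.03,0],[-0.02,0.039,0],[-0.02,0.039,0.006],[-0.02,0.039,0.006],[-0.02,0.039,0.006]],"jaw":[0,0,0,0,0,0,0,0]}' >/dev/null
python3 - <<'E'
from h import *
rows(tog(160,.4),tog(110,.4),tog(65,.4))
c=arm.capture("scene"); cv2.imwrite("pics/s1.png",cv2.resize(c["frame"][80:260,160:400],None,fx=3,fy=3))
E
```

```text
t 1.9 tcp [521.6  84.3 182.5] F [-0.2 -0.   0.3] open 87.6 grip 0.0 q [  26.   24.   -4.   -6.  -84. -105.]
slide [-0.09, 0.26, -0.13] turn [0.0, -0.0, 0.001]
slide [-0.09, 0.26, 4.87] turn [0.0, -0.0, 0.001]
slide [-0.09, 0.26, 9.37] turn [0.0, -0.0, 0.001]
```

View pics/s1.png

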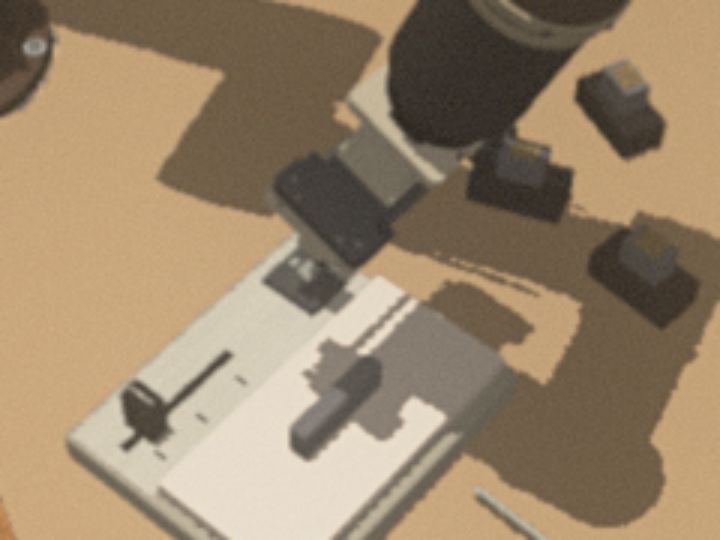

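The gripper hangs over the toggle, in line with the bat, near (330,230) in the crop. I'll descend along the bat.

```bash
python3 -m pendant '{"slide":[[-0.1,0.26,1.5],[-0.1,0.26,3],[-0.1,0.26,4.5],[-0.1,0.26,6],[-0.1,0.26,7],[-0.1,0.26,8],[-0.1,0.26,9],[-0.1,0.26,9.4],[-0.1,0.26,9.4],[-0.1,0.26,9.4]],"turn":[[0,0,0],[0,0,0],[0,0,0],[0,0,0],[0,0,0],[0,0,0],[0,0,0],[0,0,0],[0,0,0],[0,0,0]],"jaw":[0,0,0,0,0,0,0,0,0,0]}' | grep -E "force|pos"
python3 -m pendant '{"slide":[[0,0,0],[0,0,0],[0,0,0],[0,0,0],[0,0,0],[0,0,0],[0,0,0],[0,0,0],[0,0,0],[0,0,0]],"turn":[[0,0,0],[0,0,0],[0,0,0],[0,0,0],[0,0,0],[0,0,0],[0,0,0],[0,0,0],[0,0,0],[0,0,0]],"jaw":[60,100,140,180,220,255,255,255,255,255]}' 50 | grep -E "force|pos|open"
python3 - <<'E'
from h import *
rows(tog(65,.4))
E
```

```text
eef_pos: [486.7, 81.2, 96.4]
contact_force: [-0.3, 0.7, -0.3]
grasp_force: 0.0
eef_pos: [486.3, 81.2, 96.1]
contact_force: [-1.2, 0.9, 0.5]
opening: 25.8
grasp_force: 50.0
t 4.0 tcp [486.3  81.2  96.1] F [-1.2  0.9  0.5] open 25.8 grip 50.0 q [  27.   26.  -14.   -7.  -73. -104.]
slide [0.02, 0.01, 0.03] turn [0.001, 0.001, 0.0]
```

```bash
python3 -m pendant '{"slide":[[0,0,-0.4],[0,0,-0.8],[0,0,-1.1],[0,0,-1.25],[0,0,-1.25]],"turn":[[0,0,0],[0,0,0],[0,0,0],[0,0,0],[0,0,0]],"jaw":[255,255,255,255,255]}' | grep -E "force|pos|open"
python3 - <<'E'
from h import *
rows(*[tog(78,a) for a in(.4,.3,.2,.1,0,-.1,-.2,-.3,-.4)])
E
```

```text
eef_pos: [490.6, 81.9, 107.4]
contact_force: [-3.4, 1.1, -7.2]
opening: 25.8
grasp_force: 50.0
t 4.5 tcp [490.6  81.9 107.4] F [-3.4  1.1 -7.2] open 25.8 grip 50.0 q [  27.   25.  -12.   -7.  -74. -104.]
slide [-0.02, 0.01, -0.06] turn [0.001, 0.0, 0.0]
slide [0.76, 0.01, -0.02] turn [0.001, -0.1, -0.0]
slide [1.53, 0.01, 0.1] turn [0.001, -0.2, -0.0]
slide [2.28, 0.01, 0.29] turn [0.001, -0.3, -0.0]
slide [3.01, 0.01, 0.56] turn [0.001, -0.4, -0.0]
slide [3.72, 0.01, 0.9] turn [0.001, -0.5, -0.0]
slide [4.38, 0.01, 1.31] turn [0.001, -0.6, -0.0]
slide [5.0, 0.01, 1.78] turn [0.001, -0.7, -0.0]
slide [5.57, 0.01, 2.31] turn [0.001, -0.8, -0.001]
```

```bash
python3 -m pendant '{"slide":[[0.76,0,-0.02],[1.5,0,0.1],[2.28,0,0.29],[3.0,0,0.56],[3.7,0,0.9],[4.4,0,1.31],[5.0,0,1.78],[5.57,0,2.31],[5.57,0,2.31]],"turn":[[0,-0.1,0],[0,-0.2,0],[0,-0.3,0],[0,-0.4,0],[0,-0.5,0],[0,-0.6,0],[0,-0.7,0],[0,-0.8,0],[0,-0.8,0]],"jaw":[255,255,255,255,255,255,255,255,255]}' | grep -E "force|pos|open"
python3 - <<'E'
from h import *
rows(tog(78,-.4),tog(65,-.4))
E
```

```text
eef_pos: [455.0, 70.5, 137.7]
contact_force: [-1.5, 21.6, -15.1]
opening: 25.1
grasp_force: 49.7
t 5.3 tcp [455.   70.5 137.7] F [ -1.5  21.6 -15.1] open 25.1 grip 49.7 q [  38.   -5.  -58.   24.  -20. -140.]
slide [3.23, 0.52, 2.0] turn [0.034, -0.045, 0.0]
slide [3.17, 0.47, 3.3] turn [0.034, -0.045, 0.0]
```

```bash
python3 - <<'E'
from h import *
rows((S(-71,95,136),Rst(-.15)),(S(-71,95,136.5),Rst(0)))
c=arm.capture("scene"); cv2.imwrite("pics/s2.png",cv2.resize(c["frame"][100:260,180:380],None,fx=4,fy=3.75))
E
```

```text
t 5.3 tcp [455.   70.5 137.7] F [ -1.5  21.6 -15.1] open 25.1 grip 49.7 q [  38.   -5.  -58.   24.  -20. -140.]
slide [-0.5, 0.57, 0.38] turn [0.034, 0.205, 0.005]
slide [-0.52, 0.57, 0.34] turn [0.033, 0.355, 0.007]
```

View pics/s2.png

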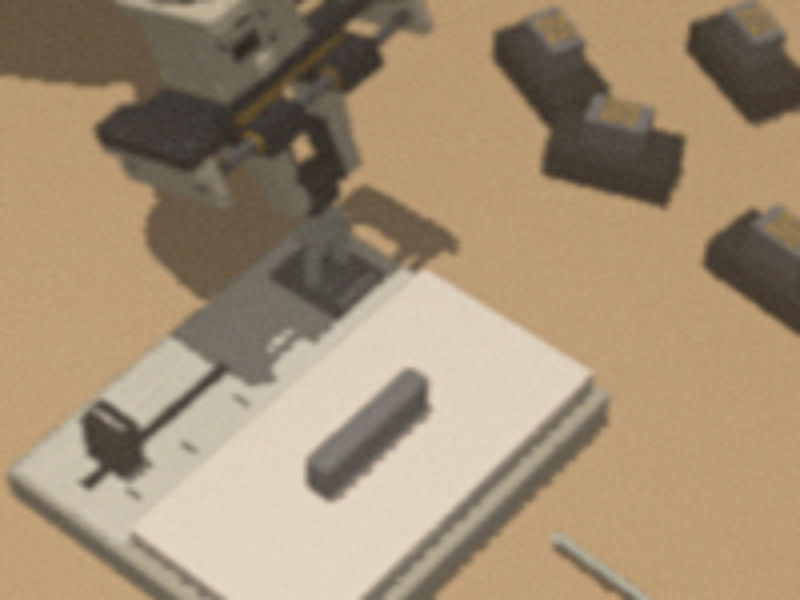

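The picture shows the head, at (320,180), still held and pulled clear of the gate. Joint 3 stopped the tilt, so I'll bring the tool back towards vertical in small steps.

```bash
python3 -m pendant '{"slide":[[-0.1,0.1,0.1],[-0.2,0.2,0.1]],"turn":[[0.01,0.06,0],[0.02,0.12,0]],"jaw":[255,255]}' | grep -E "force|pos|open"
python3 - <<'E'
from h import *
rows((S(-71,95,136),Rst(-.15)),(S(-71,95,136.5),Rst(0)))
E
```

```text
eef_pos: [457.9, 74.0, 138.0]
contact_force: [3.9, 12.1, -8.5]
opening: 25.2
grasp_force: 49.9
t 5.6 tcp [457.9  74.  138. ] F [ 3.9 12.1 -8.5] open 25.2 grip 49.9 q [  38.   -1.  -48.   11.  -32. -128.]
slide [-0.2, 0.27, 0.26] turn [0.013, 0.084, 0.006]
slide [-0.21, 0.27, 0.21] turn [0.013, 0.234, 0.007]
```

```bash
python3 -m pendant '{"slide":[[-0.1,0.15,0.05],[-0.15,0.27,0.1],[-0.2,0.27,0.1],[-0.2,0.27,0.1]],"turn":[[0.01,0.08,0],[0.013,0.15,0.005],[0.013,0.23,0.007],[0.013,0.23,0.007]],"jaw":[255,255,255,255]}' | grep -E "force|pos|open"
python3 - <<'E'
from h import *
# bat angle guess from tip; arc candidates with tool upright, tip radius 86
f=lambda r,b,a:(tog(r,b)[0]-17*Rst(a)[:,2],Rst(a))
rows(f(86,0,0),f(86,-.1,0),f(86,-.2,0),f(86,-.3,0),f(86,-.4,0))
s=arm.state(); tip=s["eef_pos"]+17*s["tcp_rot"][:,2]-S(-70,95,36); print("tip in station",tip@ex,tip@ey,tip[2])
E
```

```text
eef_pos: [461.3, 75.8, 136.3]
contact_force: [1.4, 8.5, -8.7]
opening: 25.0
grasp_force: 50.0
t 6.0 tcp [461.3  75.8 136.3] F [ 1.4  8.5 -8.7] open 25.0 grip 50.0 q [  34.    7.  -33.    0.  -50. -115.]
slide [0.0, 0.15, -0.27] turn [-0.003, 0.001, -0.004]
slide [0.86, 0.15, -0.23] turn [-0.003, 0.001, -0.004]
slide [1.71, 0.15, -0.1] turn [-0.003, 0.001, -0.004]
slide [2.54, 0.14, 0.11] turn [-0.003, 0.001, -0.004]
slide [3.35, 0.14, 0.4] turn [-0.003, 0.001, -0.004]
tip in station 0.0369469501080109 -1.5953129167031679 83.27931601096076
```

```bash
python3 -m pendant '{"slide":[[0.45,0.1,0.01],[0.87,0.1,0.04],[1.3,0.1,0.1],[1.75,0.1,0.17],[2.2,0.1,0.27],[2.6,0.1,0.39],[3.0,0.1,0.53],[3.4,0.1,0.68],[3.4,0.1,0.68]],"turn":[[0,0,0],[0,0,0],[0,0,0],[0,0,0],[0,0,0],[0,0,0],[0,0,0],[0,0,0],[0,0,0]],"jaw":[255,255,255,255,255,255,255,255,255]}' | grep -E "force|pos|open"
python3 - <<'E'
from h import *
rows()
c=arm.capture("scene"); cv2.imwrite("pics/s3.png",cv2.resize(c["frame"][100:260,180:380],None,fx=4,fy=3.75))
E
```

```text
eef_pos: [432.0, 72.6, 133.1]
contact_force: [19.3, 1.9, -0.6]
opening: 24.6
grasp_force: 50.0
t 6.9 tcp [432.   72.6 133.1] F [19.3  1.9 -0.6] open 24.6 grip 50.0 q [  36.    4.  -38.    1.  -48. -118.]
```

View pics/s3.png

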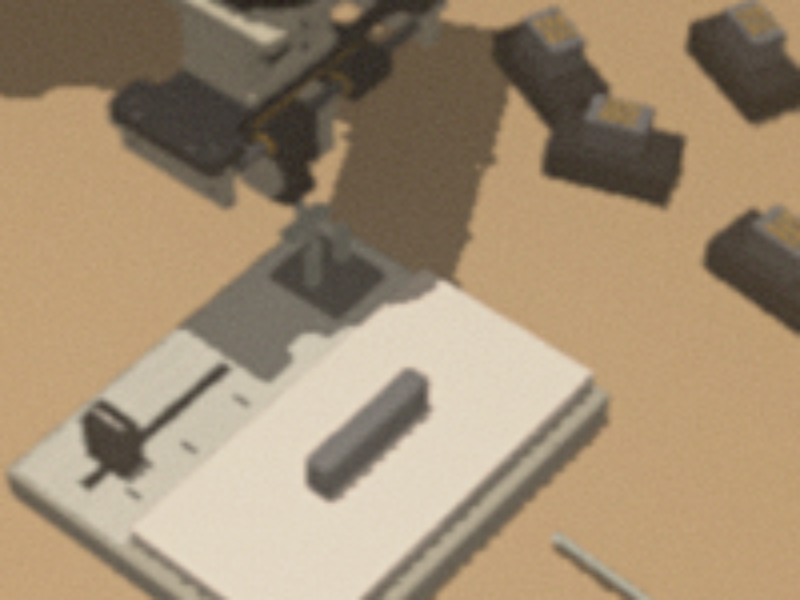

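The head, at (290,180), is over at the off side, and 19 N shows it against its stop. I'll let it back in and release.

```bash
python3 -m pendant '{"slide":[[-0.2,0,0.4],[-0.35,0,0.8],[-0.45,0,1.1],[-0.55,0,1.3],[-0.55,0,1.3]],"turn":[[0,0,0],[0,0,0],[0,0,0],[0,0,0],[0,0,0]],"jaw":[255,255,255,255,255]}' | grep -E "force|pos|open"
python3 -m pendant '{"slide":[[0,0,0],[0,0,0],[0,0,0],[0,0,0],[0,0,0],[0,0,-2],[0,0,-5],[0,0,-9],[0,0,-13],[0,0,-13]],"turn":[[0,0,0],[0,0,0],[0,0,0],[0,0,0],[0,0,0],[0,0,0],[0,0,0],[0,0,0],[0,0,0],[0,0,0]],"jaw":[200,150,100,50,0,0,0,0,0,0]}' | grep -E "force|pos|open"
python3 - <<'E'
from h import *
rows((S(40,0,190),Rst(0)),(S(40,0,110),Rst(0)),(S(40,0,74),Rst(0)))
c=arm.capture("scene"); cv2.imwrite("pics/s4.png",cv2.resize(c["frame"][100:260,180:380],None,fx=4,fy=3.75))
W=cloud(c); v,u=np.mgrid[:420,:560]; P=(W-S(-70,95,36)); xs=P@ex; ys=P@ey; zs=P[...,2]
m=(abs(ys)<20)&(abs(xs)<60)&(zs>25)&(zs<90); print("head pts x",np.percentile(xs[m],[5,50,95]),"z",np.percentile(zs[m],[5,50,99]),m.sum())
E
```

```text
eef_pos: [437.3, 73.4, 120.8]
contact_force: [10.2, 3.2, 14.1]
opening: 24.9
grasp_force: 50.0
eef_pos: [431.5, 71.1, 250.7]
contact_force: [-0.3, -0.3, -0.0]
opening: 86.7
grasp_force: 0.0
t 8.4 tcp [431.5  71.1 250.7] F [-0.3 -0.3 -0. ] open 86.7 grip 0.0 q [  36.   -3.  -27.    0.  -66. -117.]
slide [-14.01, -9.27, 6.2] turn [-0.004, 0.007, -0.004]
slide [-13.95, -9.24, 14.2] turn [-0.004, 0.007, -0.004]
slide [-13.92, -9.23, 17.8] turn [-0.004, 0.007, -0.004]
head pts x [-33.47202439 -15.19983199   1.46672489] z [27.33313135 58.40463594 76.7774889 ] 261
```

View pics/s4.png

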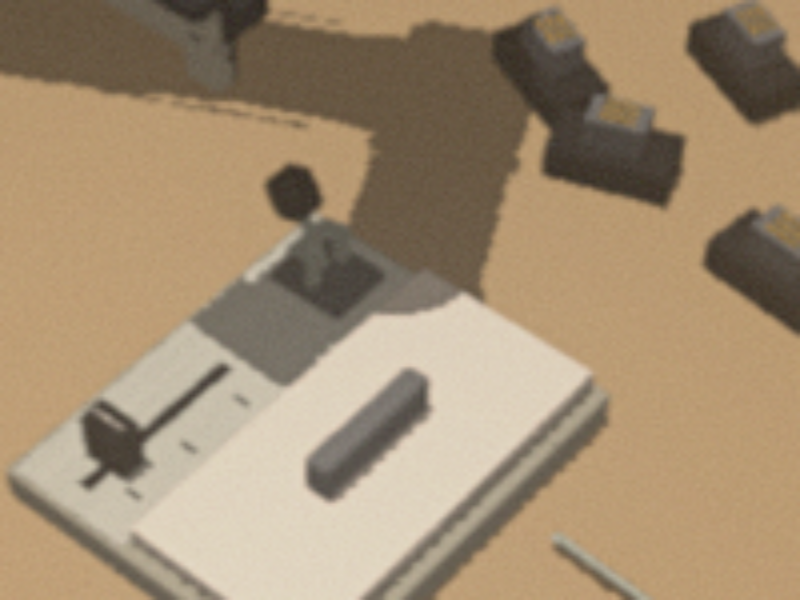

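The toggle now leans away from the bays, head at (293,190), and is in: its top measures 113 mm above the bench, as expected when locked. Next is the cover.

```bash
python3 -m pendant '{"slide":[[-2,-1,0],[-4,-2,0],[-6,-4,0],[-8,-5,2],[-10,-7,4],[-12,-8,6],[-14,-9.2,8],[-14,-9.2,10],[-14,-9.2,12],[-14,-9.2,13]],"turn":[[0,0,-0.14],[0,0,-0.28],[0,0,-0.42],[0,0,-0.56],[0,0,-0.7],[0,0,-0.84],[0,0,-0.98],[0,0,-1.12],[0,0,-1.26],[0,0,-1.4]],"jaw":[0,0,0,0,0,0,0,0,0,0]}' >/dev/null
python3 -m pendant '{"slide":[[0,0,0],[0,0,0],[0,0,0]],"turn":[[0,0,-0.1],[0,0,-0.17],[0,0,-0.17]],"jaw":[40,80,100]}' | grep -E "force|pos|open"
python3 - <<'E'
from h import *
R=Ryaw(9)
rows((S(40,0,73),R))
E
```

```text
eef_pos: [580.4, -0.5, 114.4]
contact_force: [0.8, 0.9, 0.1]
opening: 68.7
grasp_force: 0.0
t 9.8 tcp [ 5.804e+02 -5.000e-01  1.144e+02] F [0.8 0.9 0.1] open 68.7 grip 0.0 q [ 19.  18. -21.   0. -51. -11.]
slide [-0.08, -0.44, 4.14] turn [0.004, -0.006, -0.005]
```

```bash
python3 -m pendant '{"slide":[[-0.08,-0.44,1],[-0.08,-0.44,2],[-0.08,-0.44,3],[-0.08,-0.44,4],[-0.08,-0.44,4.14],[-0.08,-0.44,4.14]],"turn":[[0,0,0],[0,0,0],[0,0,0],[0,0,0],[0,-0.006,-0.005],[0,-0.006,-0.005]],"jaw":[100,100,100,100,100,100]}' | grep -E "force|pos|open"
python3 -m pendant '{"slide":[[0,0,0],[0,0,0],[0,0,0],[0,0,0],[0,0,0],[0,0,0],[0,0,0],[0,0,0]],"turn":[[0,0,0],[0,0,0],[0,0,0],[0,0,0],[0,0,0],[0,0,0],[0,0,0],[0,0,0]],"jaw":[150,190,220,255,255,255,255,255]}' 45 | grep -E "force|pos|open"
python3 -m pendant '{"slide":[[0,0,-0.5],[0,0,-1],[0,0,-1.5],[0,0,-2.5],[0,0,-3.5],[0,0,-5],[0,0,-6.5],[0,0,-8],[0,0,-9],[0,0,-9]],"turn":[[0,0,0],[0,0,0],[0,0,0],[0,0,0],[0,0,0],[0,0,0],[0,0,0],[0,0,0],[0,0,0],[0,0,0]],"jaw":[255,255,255,255,255,255,255,255,255,255]}' | grep -E "force|pos|open"
python3 - <<'E'
from h import *
M=[416.7,-365,0]; R=Ryaw(163.8)
rows((np.array(M)+[0,0,150],R))
E
```

```text
eef_pos: [585.5, 0.9, 74.0]
contact_force: [0.6, 0.1, 0.4]
opening: 53.1
grasp_force: 0.0
eef_pos: [585.7, 1.0, 74.8]
contact_force: [-1.3, 0.4, 4.2]
opening: 17.7
grasp_force: 45.0
eef_pos: [586.8, 1.2, 166.7]
contact_force: [0.2, -0.5, -3.6]
opening: 17.3
grasp_force: 45.0
t 12.2 tcp [586.8   1.2 166.7] F [ 0.2 -0.5 -3.6] open 17.3 grip 45.0 q [ 19.  16. -17.  -0. -57. -10.]
slide [33.52, 22.52, 1.58] turn [-0.002, 0.001, 0.44]
```

```bash
python3 -m pendant '{"slide":[[1.7,1.1,0],[5,3.4,0],[9,6,0],[13,8.7,0],[17,11.4,0],[21,14,0],[25,16.8,0],[29,19.5,0],[32,21.5,0],[33.5,22.5,0]],"turn":[[0,0,0.04],[0,0,0.08],[0,0,0.12],[0,0,0.17],[0,0,0.22],[0,0,0.27],[0,0,0.32],[0,0,0.37],[0,0,0.41],[0,0,0.44]],"jaw":[255,255,255,255,255,255,255,255,255,255]}' | grep -E "force|pos|open"
python3 -m pendant '{"slide":[[0,0,1],[0,0,3],[0,0,5],[0,0,6],[0,0,6]],"turn":[[0,0,0],[0,0,0],[0,0,0],[0,0,0],[0,0,0]],"jaw":[255,255,255,255,255]}' | grep -E "force|pos|open"
python3 - <<'E'
from h import *
M=[416.7,-365,0]; R=Ryaw(163.8)
rows((np.array(M)+[0,0,43],R))
c=arm.capture("top"); cv2.imwrite("pics/t5.png",c["frame"])
E
```

```text
eef_pos: [413.1, -367.3, 163.7]
contact_force: [-0.1, 0.5, -3.5]
opening: 17.6
grasp_force: 45.0
eef_pos: [414.5, -364.1, 102.6]
contact_force: [0.7, 1.4, -4.9]
opening: 17.5
grasp_force: 45.0
t 13.7 tcp [ 414.5 -364.1  102.6] F [ 0.7  1.4 -4.9] open 17.5 grip 45.0 q [-21.  17. -25.  -0. -48.   5.]
slide [0.03, -0.27, 5.96] turn [0.005, 0.001, -0.001]
```

View pics/t5.png

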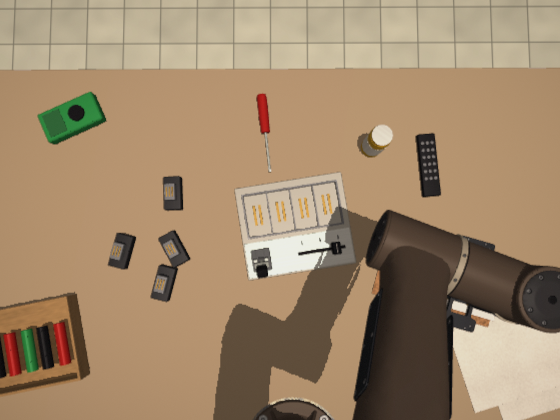

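The cover is off, the four bays are free, and the packs lie where they were. I'll lower the cover onto the mat.

```bash
python3 -m pendant '{"slide":[[0,-0.27,1],[0,-0.27,2],[0,-0.27,3],[0,-0.27,4],[0,-0.27,5],[0,-0.27,5.4],[0,-0.27,5.7],[0,-0.27,5.9],[0,-0.27,5.9]],"turn":[[0,0,0],[0,0,0],[0,0,0],[0,0,0],[0,0,0],[0,0,0],[0,0,0],[0,0,0],[0,0,0]],"jaw":[255,255,255,255,255,255,255,255,255]}' | grep -E "force|pos|open"
python3 -m pendant '{"slide":[[0,0,0],[0,0,0],[0,0,0],[0,0,0],[0,0,-1],[0,0,-4],[0,0,-8],[0,0,-12],[0,0,-12]],"turn":[[0,0,0],[0,0,0],[0,0,0],[0,0,0],[0,0,0],[0,0,0],[0,0,0],[0,0,0],[0,0,0]],"jaw":[220,180,150,120,100,100,100,100,100]}' | grep -E "force|pos|open"
python3 - <<'E'
from h import *
rows((np.array([626.7,300,140]),Ryaw(2.7)))
E
```

```text
eef_pos: [418.4, -365.7, 45.6]
contact_force: [0.5, 0.1, -4.6]
opening: 18.0
grasp_force: 45.0
eef_pos: [421.4, -367.6, 172.6]
contact_force: [0.0, -0.2, 0.3]
opening: 53.3
grasp_force: 0.0
t 15.6 tcp [ 421.4 -367.6  172.6] F [ 0.  -0.2  0.3] open 53.3 grip 0.0 q [-21.  13. -20.   0. -56.   5.]
slide [-69.84, -1.1, 3.08] turn [-0.009, -0.004, -0.329]
```

```bash
python3 -m pendant '{"slide":[[-3,0,0],[-7,0,0],[-11,0,0],[-15.5,0,0],[-20,0,0],[-24.5,0,0],[-29,0,0],[-33.5,0,0],[-38,0,0],[-42.5,-0.5,0]],"turn":[[0,0,-0.02],[0,0,-0.04],[0,0,-0.07],[0,0,-0.1],[0,0,-0.13],[0,0,-0.16],[0,0,-0.19],[0,0,-0.22],[0,0,-0.25],[0,0,-0.28]],"jaw":[85,85,85,85,85,85,85,85,85,85]}' >/dev/null
python3 - <<'E'
from h import *
rows((np.array([626.7,300,120]),Ryaw(2.7)))
E
```

```text
t 16.6 tcp [542.   42.9 166.5] F [ 1.  -0.9 -0.8] open 58.5 grip 0.0 q [ 25.  12. -22.  -0. -56. -25.]
slide [-25.72, -8.43, 4.67] turn [-0.0, 0.001, -0.049]
```

```bash
python3 -m pendant '{"slide":[[-4,-1.3,0],[-8,-2.6,0],[-12,-4,0],[-16,-5.3,0],[-20,-6.6,1],[-24,-7.8,2],[-25.5,-8.4,3],[-25.5,-8.4,3.5],[-25.5,-8.4,3.5]],"turn":[[0,0,-0.01],[0,0,-0.02],[0,0,-0.03],[0,0,-0.04],[0,0,-0.05],[0,0,-0.05],[0,0,-0.05],[0,0,-0.05],[0,0,-0.05]],"jaw":[85,85,85,85,85,85,85,85,85]}' >/dev/null
python3 - <<'E'
from h import *
for p in packs(arm.capture("scene"))[1]: print(p)
rows((np.array([626.7,300,50]),Ryaw(2.7)))
E
```

```text
(np.int32(133), array([405.7, 317.5]), array([41.3, 28.3]), -13.3, np.float64(56.5))
(np.int32(148), array([489.4, 293.3]), array([40.1, 29.2]), 27.4, np.float64(56.6))
(np.int32(164), array([628.4, 299.6]), array([41.3, 28.2]), 1.0, np.float64(57.0))
t 17.5 tcp [626.4 294.6 130.4] F [-0.4 -0.6  0.6] open 58.1 grip 0.0 q [ 41.  27.  -5.  -0. -58. -39.]
slide [-0.54, -0.07, 8.04] turn [0.002, -0.0, -0.001]
```

```bash
python3 -m pendant '{"slide":[[-0.5,-0.1,1],[-0.5,-0.1,2.5],[-0.5,-0.1,4],[-0.5,-0.1,5.5],[-0.5,-0.1,7],[-0.5,-0.1,7.8],[-0.5,-0.1,8],[-0.5,-0.1,8]],"turn":[[0,0,0],[0,0,0],[0,0,0],[0,0,0],[0,0,0],[0,0,0],[0,0,0],[0,0,0]],"jaw":[85,85,85,85,85,85,85,85]}' | grep -E "force|pos|open"
python3 -m pendant '{"slide":[[0,0,0],[0,0,0],[0,0,0],[0,0,0],[0,0,0],[0,0,0]],"turn":[[0,0,0],[0,0,0],[0,0,0],[0,0,0],[0,0,0],[0,0,0]],"jaw":[120,160,200,255,255,255]}' 40 | grep -E "force|pos|open"
python3 -m pendant '{"slide":[[0,0,-0.5],[0,0,-1.5],[0,0,-3],[0,0,-5],[0,0,-7],[0,0,-9],[0,0,-9]],"turn":[[0,0,0],[0,0,0],[0,0,0],[0,0,0],[0,0,0],[0,0,0],[0,0,0]],"jaw":[255,255,255,255,255,255,255]}' | grep -E "force|pos|open"
python3 - <<'E'
from h import *
rows((S(40,87,130),Ryaw(9)),(S(40,-87,140),Ryaw(9)),(S(40,-87,81),Ryaw(9)))
E
```

```text
eef_pos: [627.6, 300.7, 50.3]
contact_force: [0.8, -0.7, -0.4]
opening: 58.1
grasp_force: 0.0
eef_pos: [627.7, 300.9, 51.3]
contact_force: [-1.5, 0.6, 6.5]
opening: 39.3
grasp_force: 40.0
eef_pos: [629.5, 301.7, 145.2]
contact_force: [0.0, 1.2, -1.7]
opening: 39.7
grasp_force: 40.0
t 19.6 tcp [629.5 301.7 145.2] F [ 0.   1.2 -1.7] open 39.7 grip 40.0 q [ 42.  26.  -4.   0. -60. -39.]
slide [21.22, 6.87, 1.41] turn [-0.005, 0.003, -0.11]
slide [38.51, 4.96, 0.36] turn [-0.005, 0.003, -0.11]
slide [38.53, 4.99, 6.26] turn [-0.005, 0.003, -0.11]
```

```bash
python3 -m pendant '{"slide":[[2,0.3,0],[6,0.8,0],[11,1.4,0],[16,2.1,0],[21,2.7,0],[26,3.4,0],[31,4,0],[35,4.5,0],[38.5,5,0],[38.5,5,0]],"turn":[[0,0,-0.01],[0,0,-0.02],[0,0,-0.04],[0,0,-0.05],[0,0,-0.06],[0,0,-0.08],[0,0,-0.1],[0,0,-0.11],[0,0,-0.11],[0,0,-0.11]],"jaw":[255,255,255,255,255,255,255,255,255,255]}' | grep -E "force|pos"
python3 -m pendant '{"slide":[[0,0,2],[0,0,3],[0,0,3]],"turn":[[0,0,0],[0,0,0],[0,0,0]],"jaw":[255,255,255]}' | grep -E "force|pos"
python3 - <<'E'
from h import *
rows((S(40,-87,81),Ryaw(9)))
for p in packs(arm.capture("top"))[1]: print(p)
E
```

```text
eef_pos: [594.3, -90.1, 140.1]
contact_force: [-0.3, 1.0, -2.6]
grasp_force: 40.0
eef_pos: [594.2, -86.1, 108.6]
contact_force: [-0.6, 0.5, -3.5]
grasp_force: 40.0
t 20.9 tcp [594.2 -86.1 108.6] F [-0.6  0.5 -3.5] open 39.5 grip 40.0 q [ 10.  21. -19.  -0. -51.  -1.]
slide [-0.02, -0.42, 2.75] turn [0.005, 0.001, -0.001]
(np.int32(188), array([487.4, 295.6]), array([40.5, 26.8]), 28.5, np.float64(57.5))
(np.int32(187), array([482.4, 425.8]), array([39.5, 26.3]), -16.4, np.float64(57.5))
(np.int32(194), array([403. , 319.5]), array([40.2, 27.5]), -12.9, np.float64(57.2))
```

```bash
python3 -m pendant '{"slide":[[0,-0.42,0.8],[0,-0.42,1.5],[0,-0.42,2.1],[0,-0.42,2.5],[0,-0.42,2.75],[0,-0.42,2.75]],"turn":[[0,0,0],[0,0,0],[0,0,0],[0,0,0],[0,0,0],[0,0,0]],"jaw":[255,255,255,255,255,255]}' | grep -E "force|pos"
python3 -m pendant '{"slide":[[0,0,0],[0,0,0],[0,0,0],[0,0,0],[0,0,-2],[0,0,-5],[0,0,-8],[0,0,-8]],"turn":[[0,0,0],[0,0,0],[0,0,0],[0,0,0],[0,0,0],[0,0,0],[0,0,0],[0,0,0]],"jaw":[200,140,85,85,85,85,85,85]}' | grep -E "force|pos|open"
python3 - <<'E'
from h import *
rows((np.array([488.3,294.6,150]),Ryaw(28.5)))
c=arm.capture("scene"); W=cloud(c); P=W-SO; x=P@ex;y=P@ey
m=(abs(x-40)<30)&(abs(y+87)<22)&(W[...,2]>80); print(comps(W,m,20), S(40,-87,0))
E
```

```text
eef_pos: [599.5, -85.6, 82.7]
contact_force: [-0.8, 0.2, -2.7]
grasp_force: 40.0
eef_pos: [602.7, -85.6, 168.2]
contact_force: [0.6, 0.7, 0.2]
opening: 58.2
grasp_force: 0.0
t 22.4 tcp [602.7 -85.6 168.2] F [0.6 0.7 0.2] open 58.2 grip 0.0 q [ 10.  17. -14.   0. -58.  -1.]
slide [-39.35, 5.34, 1.75] turn [-0.007, -0.002, -0.34]
[(np.int32(908), array([598.1, -85.3]), array([60. , 43.8]), 9.0, np.float64(592.7)), (np.int32(50), array([572.4, -96.1]), array([28.5,  5.7]), 85.8, np.float64(196.4)), (np.int32(43), array([573.7, -96.5]), array([13.9,  6.8]), -81.5, np.float64(162.3)), (np.int32(228), array([601.7, -87.4]), array([40.2, 27.2]), 9.5, np.float64(87.1))] [598.11733208 -85.27150703   0.        ]
```

```bash
python3 -m pendant '{"slide":[[-2,0.3,0],[-6,0.8,0],[-11,1.5,0],[-16,2.2,0],[-21,2.8,0],[-26,3.5,0],[-31,4.2,0],[-36,4.9,1],[-39.3,5.3,2],[-39.3,5.3,3]],"turn":[[0,0,-0.02],[0,0,-0.06],[0,0,-0.1],[0,0,-0.15],[0,0,-0.19],[0,0,-0.23],[0,0,-0.28],[0,0,-0.32],[0,0,-0.34],[0,0,-0.34]],"jaw":[85,85,85,85,85,85,85,85,85,85]}' | grep -E "force|pos"
python3 -m pendant '{"slide":[[0,0,1],[0,0,2],[0,0,2]],"turn":[[0,0,0],[0,0,0],[0,0,0]],"jaw":[85,85,85]}' | grep -E "force|pos"
python3 - <<'E'
from h import *
for p in packs(arm.capture("scene"))[1]: print(p)
rows((np.array([488.3,294.6,50]),Ryaw(28.5)))
E
```

```text
eef_pos: [485.0, 298.2, 132.3]
contact_force: [-0.9, -0.4, 0.6]
grasp_force: 0.0
eef_pos: [485.6, 292.5, 111.4]
contact_force: [0.3, -0.3, 0.2]
grasp_force: 0.0
(np.int32(34), array([398.9, 307.6]), array([30.8, 10.7]), -36.1, np.float64(56.1))
(np.int32(148), array([489.1, 293.4]), array([41.4, 27.4]), 25.0, np.float64(56.5))
t 23.8 tcp [486.1 292.9 112.4] F [-0.4 -0.5  0.8] open 58.6 grip 0.0 q [ 51.  17. -23.  -0. -50. -22.]
slide [-0.05, -0.29, 6.24] turn [0.002, 0.0, -0.002]
```

```bash
python3 -m pendant '{"slide":[[0,-0.3,1],[0,-0.3,2.5],[0,-0.3,4],[0,-0.3,5.2],[0,-0.3,6],[0,-0.3,6.2],[0,-0.3,6.2]],"turn":[[0,0,0],[0,0,0],[0,0,0],[0,0,0],[0,0,0],[0,0,0],[0,0,0]],"jaw":[85,85,85,85,85,85,85]}' | grep -E "force|pos|open"
python3 -m pendant '{"slide":[[0,0,0],[0,0,0],[0,0,0],[0,0,0],[0,0,0],[0,0,0]],"turn":[[0,0,0],[0,0,0],[0,0,0],[0,0,0],[0,0,0],[0,0,0]],"jaw":[120,160,200,255,255,255]}' 40 | grep -E "force|pos|open"
python3 -m pendant '{"slide":[[0,0,-0.5],[0,0,-1.5],[0,0,-3],[0,0,-5],[0,0,-7],[0,0,-9],[0,0,-10],[0,0,-10]],"turn":[[0,0,0],[0,0,0],[0,0,0],[0,0,0],[0,0,0],[0,0,0],[0,0,0],[0,0,0]],"jaw":[255,255,255,255,255,255,255,255]}' | grep -E "force|pos|open"
python3 - <<'E'
from h import *
rows((S(40,-29,150),Ryaw(9)))
E
```

```text
eef_pos: [488.8, 295.7, 51.1]
contact_force: [-0.9, 0.2, 0.2]
opening: 58.7
grasp_force: 0.0
eef_pos: [488.7, 295.9, 51.7]
contact_force: [-3.0, -0.0, 6.0]
opening: 39.8
grasp_force: 40.0
eef_pos: [489.4, 296.4, 152.9]
contact_force: [0.2, 0.4, -3.5]
opening: 39.6
grasp_force: 40.0
t 25.9 tcp [489.4 296.4 152.9] F [ 0.2  0.4 -3.5] open 39.6 grip 40.0 q [ 51.  15. -20.  -0. -55. -22.]
slide [33.27, 6.69, 0.22] turn [-0.002, 0.002, 0.34]
```

```bash
python3 -m pendant '{"slide":[[2,0.4,0],[6,1.2,0],[10.5,2.1,0],[15,3,0],[20,4,0],[25,5,0],[29.5,6,0],[32.5,6.6,0],[33.2,6.7,0],[33.2,6.7,0]],"turn":[[0,0,0.03],[0,0,0.06],[0,0,0.1],[0,0,0.15],[0,0,0.2],[0,0,0.25],[0,0,0.3],[0,0,0.34],[0,0,0.34],[0,0,0.34]],"jaw":[255,255,255,255,255,255,255,255,255,255]}' | grep -E "force|pos"
python3 -m pendant '{"slide":[[0,0,2],[0,0,3.5],[0,0,3.5]],"turn":[[0,0,0],[0,0,0],[0,0,0]],"jaw":[255,255,255]}' | grep -E "force|pos"
python3 - <<'E'
from h import *
rows((S(39,-29,81.5),Ryaw(9)))
for p in packs(arm.capture("top"))[1]: print(p)
E
```

```text
eef_pos: [587.5, -29.4, 149.6]
contact_force: [-0.1, 0.1, -3.7]
grasp_force: 40.0
eef_pos: [585.9, -27.1, 113.4]
contact_force: [-0.2, 0.2, -3.6]
grasp_force: 40.0
t 27.1 tcp [585.9 -27.1 113.4] F [-0.2  0.2 -3.6] open 39.3 grip 40.0 q [ 16.  19. -20.  -0. -51.  -7.]
slide [0.14, -0.21, 3.19] turn [0.006, 0.001, 0.001]
(np.int32(189), array([481.9, 425.9]), array([40.5, 26.8]), -14.0, np.float64(57.2))
(np.int32(190), array([403.2, 319.9]), array([40.8, 27.6]), -15.4, np.float64(57.2))
```

Next after this: the pack at (404, 318.8), −15°.

```bash
python3 -m pendant '{"slide":[[0.1,-0.1,0.8],[0.1,-0.1,1.6],[0.1,-0.1,2.3],[0.1,-0.1,2.8],[0.1,-0.1,3.1],[0.1,-0.1,3.2],[0.1,-0.1,3.2]],"turn":[[0,0,0],[0,0,0],[0,0,0],[0,0,0],[0,0,0],[0,0,0],[0,0,0]],"jaw":[255,255,255,255,255,255,255]}' | grep -E "force|pos"
python3 -m pendant '{"slide":[[0,0,0],[0,0,0],[0,0,0],[0,0,0],[0,0,-2],[0,0,-5],[0,0,-8],[0,0,-8]],"turn":[[0,0,0],[0,0,0],[0,0,0],[0,0,0],[0,0,0],[0,0,0],[0,0,0],[0,0,0]],"jaw":[200,140,85,85,85,85,85,85]}' | grep -E "force|pos|open"
python3 - <<'E'
from h import *
rows((np.array([404,318.8,150]),Ryaw(-14.7)))
c=arm.capture("scene"); W=cloud(c); P=W-SO; x=P@ex;y=P@ey
m=(abs(x-40)<40)&(abs(y)<115)&(W[...,2]>75)&(W[...,2]<100); print(comps(W,m,20), S(40,-29,0))
E
```

```text
eef_pos: [589.2, -28.9, 84.0]
contact_force: [0.3, 0.4, -3.0]
grasp_force: 40.0
eef_pos: [592.1, -28.6, 169.2]
contact_force: [1.2, 0.6, -0.1]
opening: 58.3
grasp_force: 0.0
t 28.7 tcp [592.1 -28.6 169.2] F [ 1.2  0.6 -0.1] open 58.3 grip 0.0 q [ 16.  16. -16.   0. -57.  -7.]
slide [-37.26, 13.14, 1.82] turn [-0.007, 0.002, 0.414]
[(np.int32(239), array([590.9, -30.5]), array([41.1, 28.2]), 8.7, np.float64(86.1)), (np.int32(251), array([601.7, -87.8]), array([40.9, 26.7]), 8.8, np.float64(86.8))] [589.04413311 -27.98558328   0.        ]
```

```bash
python3 -m pendant '{"slide":[[-2,0.7,0],[-6,2.1,0],[-10.5,3.7,0],[-15,5.3,0],[-20,7,0],[-25,8.8,0],[-30,10.6,0],[-34.5,12.2,1],[-37.2,13.1,2],[-37.2,13.1,3]],"turn":[[0,0,0.03],[0,0,0.07],[0,0,0.12],[0,0,0.17],[0,0,0.22],[0,0,0.27],[0,0,0.33],[0,0,0.38],[0,0,0.414],[0,0,0.414]],"jaw":[85,85,85,85,85,85,85,85,85,85]}' | grep -E "force|pos"
python3 -m pendant '{"slide":[[0,0,1],[0,0,2],[0,0,2]],"turn":[[0,0,0],[0,0,0],[0,0,0]],"jaw":[85,85,85]}' | grep -E "force|pos"
python3 - <<'E'
from h import *
for p in packs(arm.capture("scene"))[1]: print(p)
rows((np.array([404,318.8,50]),Ryaw(-14.7)))
E
```

```text
eef_pos: [400.2, 321.5, 133.7]
contact_force: [0.5, 0.1, -0.4]
grasp_force: 0.0
eef_pos: [401.6, 316.4, 112.7]
contact_force: [-0.7, 0.7, 0.2]
grasp_force: 0.0
(np.int32(132), array([485.3, 424. ]), array([46.2, 28.9]), -13.2, np.float64(55.5))
(np.int32(125), array([405.4, 317.2]), array([44.6, 27. ]), -14.8, np.float64(56.7))
t 30.1 tcp [402.  316.8 113.5] F [-0.2  0.3  0.2] open 58.2 grip 0.0 q [ 60.  13. -29.  -0. -48. -75.]
slide [-0.26, -0.15, 6.35] turn [0.001, -0.002, -0.002]
```

```bash
python3 -m pendant '{"slide":[[-0.2,-0.15,1],[-0.2,-0.15,2.5],[-0.2,-0.15,4],[-0.2,-0.15,5.2],[-0.2,-0.15,6],[-0.2,-0.15,6.3],[-0.2,-0.15,6.3]],"turn":[[0,0,0],[0,0,0],[0,0,0],[0,0,0],[0,0,0],[0,0,0],[0,0,0]],"jaw":[85,85,85,85,85,85,85]}' | grep -E "force|pos|open"
python3 -m pendant '{"slide":[[0,0,0],[0,0,0],[0,0,0],[0,0,0],[0,0,0],[0,0,0]],"turn":[[0,0,0],[0,0,0],[0,0,0],[0,0,0],[0,0,0],[0,0,0]],"jaw":[120,160,200,255,255,255]}' 40 | grep -E "force|pos|open"
python3 -m pendant '{"slide":[[0,0,-0.5],[0,0,-1.5],[0,0,-3],[0,0,-5],[0,0,-7],[0,0,-9],[0,0,-11],[0,0,-11]],"turn":[[0,0,0],[0,0,0],[0,0,0],[0,0,0],[0,0,0],[0,0,0],[0,0,0],[0,0,0]],"jaw":[255,255,255,255,255,255,255,255]}' | grep -E "force|pos|open"
python3 - <<'E'
from h import *
rows((S(40,29,160),Ryaw(9)))
E
```

```text
eef_pos: [403.7, 319.6, 51.1]
contact_force: [-0.3, 0.4, 0.2]
opening: 58.8
grasp_force: 0.0
eef_pos: [403.8, 320.0, 51.8]
contact_force: [-1.0, -0.2, 5.8]
opening: 40.2
grasp_force: 39.9
eef_pos: [404.7, 320.8, 164.4]
contact_force: [-0.1, 0.6, -2.4]
opening: 39.9
grasp_force: 39.9
t 32.2 tcp [404.7 320.8 164.4] F [-0.1  0.6 -2.4] open 39.9 grip 39.9 q [ 60.   9. -26.  -0. -55. -75.]
slide [23.74, -24.36, 0.35] turn [-0.002, 0.004, -0.414]
```

```bash
python3 -m pendant '{"slide":[[1.5,-1.5,0],[4.5,-4.6,0],[8,-8.2,0],[11.5,-11.8,0],[15,-15.4,0],[18.5,-19,0],[21.5,-22,0],[23.5,-24,0],[23.7,-24.4,0],[23.7,-24.4,0]],"turn":[[0,0,-0.03],[0,0,-0.08],[0,0,-0.13],[0,0,-0.19],[0,0,-0.25],[0,0,-0.31],[0,0,-0.37],[0,0,-0.41],[0,0,-0.414],[0,0,-0.414]],"jaw":[255,255,255,255,255,255,255,255,255,255]}' | grep -E "force|pos"
python3 -m pendant '{"slide":[[0,0,2],[0,0,4.5],[0,0,4.5]],"turn":[[0,0,0],[0,0,0],[0,0,0]],"jaw":[255,255,255]}' | grep -E "force|pos"
python3 - <<'E'
from h import *
rows((S(39,29,81.5),Ryaw(9)))
for p in packs(arm.capture("top"))[1]: print(p)
E
```

```text
eef_pos: [579.1, 27.3, 159.9]
contact_force: [-0.9, 0.1, -3.0]
grasp_force: 39.9
eef_pos: [576.3, 28.8, 112.8]
contact_force: [-1.5, 0.6, -4.1]
grasp_force: 39.9
t 33.5 tcp [576.3  28.8 112.8] F [-1.5  0.6 -4.1] open 39.8 grip 39.9 q [ 22.  18. -21.  -0. -51. -13.]
slide [0.01, -0.29, 3.13] turn [0.007, 0.0, -0.001]
(np.int32(123), array([482.3, 425.6]), array([39.5, 26.9]), -15.6, np.float64(57.4))
```

```bash
python3 -m pendant '{"slide":[[0,-0.1,0.8],[0,-0.1,1.6],[0,-0.1,2.3],[0,-0.1,2.8],[0,-0.1,3.1],[0,-0.1,3.2],[0,-0.1,3.2]],"turn":[[0,0,0],[0,0,0],[0,0,0],[0,0,0],[0,0,0],[0,0,0],[0,0,0]],"jaw":[255,255,255,255,255,255,255]}' | grep -E "force|pos"
python3 -m pendant '{"slide":[[0,0,0],[0,0,0],[0,0,0],[0,0,0],[0,0,-2],[0,0,-5],[0,0,-8],[0,0,-8]],"turn":[[0,0,0],[0,0,0],[0,0,0],[0,0,0],[0,0,0],[0,0,0],[0,0,0],[0,0,0]],"jaw":[200,140,85,85,85,85,85,85]}' | grep -E "force|pos|open"
python3 - <<'E'
from h import *
rows((np.array([483.2,424.8,150]),Ryaw(-15)))
c=arm.capture("scene"); W=cloud(c); P=W-SO; x=P@ex;y=P@ey
m=(abs(x-40)<40)&(abs(y)<115)&(W[...,2]>75)&(W[...,2]<100); print(comps(W,m,20), S(40,29,0))
E
```

```text
eef_pos: [580.4, 28.5, 84.1]
contact_force: [0.2, 0.3, -1.8]
grasp_force: 39.9
eef_pos: [583.2, 29.1, 169.1]
contact_force: [-0.3, -0.2, 0.4]
opening: 58.1
grasp_force: 0.0
t 35.0 tcp [583.2  29.1 169.1] F [-0.3 -0.2  0.4] open 58.1 grip 0.0 q [ 22.  15. -17.   0. -57. -13.]
slide [-40.65, 3.68, 1.91] turn [-0.007, 0.002, 0.419]
[(np.int32(232), array([582.1,  26.5]), array([41.3, 28.6]), 9.2, np.float64(86.6)), (np.int32(238), array([590.9, -30.6]), array([40.7, 27.2]), 11.2, np.float64(86.7)), (np.int32(249), array([601.2, -87.6]), array([41.3, 27. ]), 9.7, np.float64(86.8))] [579.97093414  29.30034048   0.        ]
```

```bash
python3 -m pendant '{"slide":[[-2,0.2,0],[-6,0.5,0],[-10.5,1,0],[-15.5,1.4,0],[-20.5,1.9,0],[-25.5,2.3,0],[-30.5,2.8,0],[-35.5,3.2,1],[-39.5,3.6,2],[-40.6,3.7,3]],"turn":[[0,0,0.03],[0,0,0.07],[0,0,0.12],[0,0,0.17],[0,0,0.22],[0,0,0.27],[0,0,0.33],[0,0,0.38],[0,0,0.419],[0,0,0.419]],"jaw":[85,85,85,85,85,85,85,85,85,85]}' | grep -E "force|pos"
python3 -m pendant '{"slide":[[0,0,1],[0,0,2],[0,0,2],[0,0,2]],"turn":[[0,0,0],[0,0,0],[0,0,0],[0,0,0]],"jaw":[85,85,85,85]}' | grep -E "force|pos"
python3 - <<'E'
from h import *
for p in packs(arm.capture("scene"))[1]: print(p)
rows((np.array([483.2,424.8,50]),Ryaw(-15)))
E
```

```text
eef_pos: [479.1, 427.5, 132.8]
contact_force: [0.4, -0.4, 0.2]
grasp_force: 0.0
eef_pos: [481.0, 422.5, 114.3]
contact_force: [-0.0, 1.5, -0.1]
grasp_force: 0.0
(np.int32(129), array([486.3, 424.6]), array([42. , 30.3]), -12.0, np.float64(56.1))
t 36.5 tcp [481.2 422.9 114.8] F [0.8 0.2 0.3] open 58.6 grip 0.0 q [ 59.  23. -13.  -0. -54. -74.]
slide [-0.23, -0.15, 6.48] turn [0.001, 0.0, -0.002]
```

```bash
python3 -m pendant '{"slide":[[-0.1,-0.2,1],[-0.1,-0.2,2.5],[-0.1,-0.2,4],[-0.1,-0.2,5.2],[-0.1,-0.2,6],[-0.1,-0.2,6.4],[-0.1,-0.2,6.4]],"turn":[[0,0,0],[0,0,0],[0,0,0],[0,0,0],[0,0,0],[0,0,0],[0,0,0]],"jaw":[85,85,85,85,85,85,85]}' | grep -E "force|pos|open"
python3 -m pendant '{"slide":[[0,0,0],[0,0,0],[0,0,0],[0,0,0],[0,0,0],[0,0,0]],"turn":[[0,0,0],[0,0,0],[0,0,0],[0,0,0],[0,0,0],[0,0,0]],"jaw":[120,160,200,255,255,255]}' 40 | grep -E "force|pos|open"
python3 -m pendant '{"slide":[[0,0,-0.5],[0,0,-1.5],[0,0,-3],[0,0,-5],[0,0,-7],[0,0,-9],[0,0,-11],[0,0,-11]],"turn":[[0,0,0],[0,0,0],[0,0,0],[0,0,0],[0,0,0],[0,0,0],[0,0,0],[0,0,0]],"jaw":[255,255,255,255,255,255,255,255]}' | grep -E "force|pos|open"
python3 - <<'E'
from h import *
rows((S(40,87,160),Ryaw(9)))
E
```

```text
eef_pos: [482.6, 424.1, 49.8]
contact_force: [0.8, -0.3, -0.0]
opening: 58.4
grasp_force: 0.0
eef_pos: [482.8, 424.6, 50.9]
contact_force: [-0.1, 0.3, 4.8]
opening: 39.6
grasp_force: 40.0
eef_pos: [483.8, 425.4, 163.8]
contact_force: [0.3, 0.8, -2.4]
opening: 39.9
grasp_force: 40.0
t 38.6 tcp [483.8 425.4 163.8] F [ 0.3  0.8 -2.4] open 39.9 grip 40.0 q [ 59.  21. -10.  -0. -59. -74.]
slide [30.47, -17.19, 0.26] turn [-0.002, 0.004, -0.419]
```

```bash
python3 -m pendant '{"slide":[[2,-1.1,0],[6,-3.4,0],[10,-5.6,0],[14.5,-8.2,0],[19,-10.7,0],[23.5,-13.2,0],[27.5,-15.5,0],[30,-16.9,0],[30.5,-17.2,0],[30.5,-17.2,0]],"turn":[[0,0,-0.03],[0,0,-0.08],[0,0,-0.13],[0,0,-0.19],[0,0,-0.25],[0,0,-0.31],[0,0,-0.37],[0,0,-0.41],[0,0,-0.419],[0,0,-0.419]],"jaw":[255,255,255,255,255,255,255,255,255,255]}' | grep -E "force|pos"
python3 -m pendant '{"slide":[[0,0,2],[0,0,4.5],[0,0,4.5]],"turn":[[0,0,0],[0,0,0],[0,0,0]],"jaw":[255,255,255]}' | grep -E "force|pos"
python3 - <<'E'
from h import *
rows((S(39,87,81.5),Ryaw(9)))
E
```

```text
eef_pos: [569.4, 83.8, 159.4]
contact_force: [0.5, -0.5, -3.9]
grasp_force: 40.0
eef_pos: [567.0, 85.4, 111.8]
contact_force: [-0.7, 0.0, -3.5]
grasp_force: 40.0
t 40.0 tcp [567.   85.4 111.8] F [-0.7  0.  -3.5] open 39.7 grip 40.0 q [ 28.  18. -22.  -0. -51. -19.]
slide [-0.06, -0.32, 3.02] turn [0.007, -0.0, -0.001]
```

```bash
python3 -m pendant '{"slide":[[0,-0.1,0.8],[0,-0.1,1.6],[0,-0.1,2.3],[0,-0.1,2.8],[0,-0.1,3.1],[0,-0.1,3.1],[0,-0.1,3.1]],"turn":[[0,0,0],[0,0,0],[0,0,0],[0,0,0],[0,0,0],[0,0,0],[0,0,0]],"jaw":[255,255,255,255,255,255,255]}' | grep -E "force|pos"
python3 -m pendant '{"slide":[[0,0,0],[0,0,0],[0,0,0],[0,0,0],[0,0,-2],[0,0,-5],[0,0,-8],[0,0,-8]],"turn":[[0,0,0],[0,0,0],[0,0,0],[0,0,0],[0,0,0],[0,0,0],[0,0,0],[0,0,0]],"jaw":[200,140,85,85,85,85,85,85]}' | grep -E "force|pos|open"
python3 - <<'E'
from h import *
c=arm.capture("scene"); cv2.imwrite("pics/s6.png",c["frame"]); W=cloud(c); P=W-SO; x=P@ex;y=P@ey; z=W[...,2]
print(comps(W,(abs(x-40)<40)&(abs(y)<115)&(z>75)&(z<100),20), S(40,87,0))
m=(abs(x+70)<30)&(y<30)&(y>-125)&(z>66)&(z<80); print("sel",comps(W,m,20),np.nanmedian(y[m]),np.nanmedian(x[m]))
print("cover",comps(W,(W[...,1]<-150)&(z>12)&(z<25),300),comps(W,(W[...,1]<-150)&(z>38)&(z<60)&(W[...,0]<560),50))
print("packs",packs(c)[1])
ys=np.nanmedian(y[m]); rows((S(-70,ys+1,150),Ryaw(9)))
E
```

```text
eef_pos: [570.8, 85.2, 84.3]
contact_force: [-0.8, -0.2, -3.4]
grasp_force: 40.0
eef_pos: [573.4, 86.0, 169.0]
contact_force: [0.6, 0.1, -0.2]
opening: 58.5
grasp_force: 0.0
[(np.int32(218), array([572.2,  85. ]), array([40. , 28.1]), 7.5, np.float64(86.6)), (np.int32(230), array([582.2,  26.2]), array([40.5, 27.3]), 9.1, np.float64(86.5)), (np.int32(238), array([590.8, -30.7]), array([40.9, 27.4]), 10.3, np.float64(86.8)), (np.int32(250), array([601.6, -87.8]), array([40.1, 26.2]), 10.0, np.float64(86.8))] [570.89773517  86.58626423   0.        ]
sel [(np.int32(116), array([ 491.3, -105.2]), array([32.3, 20.9]), 7.8, np.float64(72.7))] -91.60493241031557 -67.86811517373975
cover [(np.int32(5447), array([ 420.7, -366.2]), array([255.8, 131.4]), 73.6, np.float64(17.2)), (np.int32(1826), array([ 700.2, -345.6]), array([159.6,  46.1]), 4.5, np.float64(17.3))] [(np.int32(388), array([ 422.2, -364.8]), array([90. , 21.2]), 72.6, np.float64(48.0))]
packs []
t 41.5 tcp [572.2  85.8 166.8] F [-0.4  0.4 -0.1] open 58.6 grip 0.0 q [ 28.  15. -18.  -0. -57. -19.]
slide [17.67, 11.12, 1.6] turn [-0.004, 0.002, -0.0]
```

View pics/s6.png

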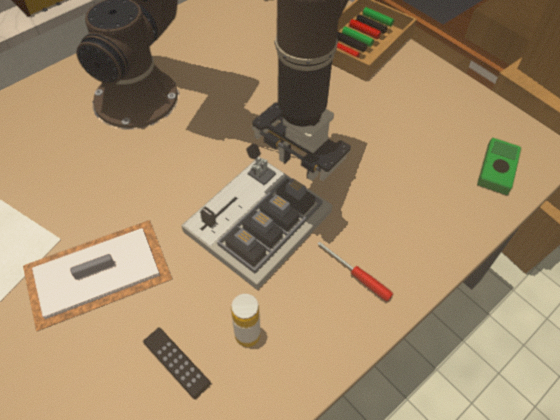

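All four packs are seated in the bays, around (268,225), with stem tops at about 87 mm. The cover lies flat on the mat at (95,270). The selector, at (208,216), is next.

```bash
python3 -m pendant '{"slide":[[1.5,1,0],[4,2.5,0],[7,4.5,0],[10,6.5,0],[13,8.5,0],[16,10.2,0],[17.6,11.1,0.5],[17.6,11.1,1.5],[17.6,11.1,3],[17.6,11.1,4]],"turn":[[0,0,0],[0,0,0],[0,0,0],[0,0,0],[0,0,0],[0,0,0],[0,0,0],[0,0,0],[0,0,0],[0,0,0]],"jaw":[85,85,85,85,85,85,85,85,85,85]}' | grep -E "force|pos"
python3 -m pendant '{"slide":[[0,0,1],[0,0,2],[0,0,2],[0,0,2]],"turn":[[0,0,0],[0,0,0],[0,0,0],[0,0,0]],"jaw":[95,95,95,95]}' | grep -E "force|pos"
python3 - <<'E'
from h import *
rows((S(-70,-90.5,64),Ryaw(9)))
E
```

```text
eef_pos: [487.4, -106.1, 122.4]
contact_force: [-0.1, 0.1, -1.1]
grasp_force: 0.0
eef_pos: [488.5, -105.8, 104.0]
contact_force: [-0.6, 0.3, 0.7]
grasp_force: 0.0
t 42.9 tcp [ 488.5 -105.8  104. ] F [-0.6  0.3  0.7] open 54.8 grip 0.0 q [ 10.  12. -32.  -0. -46.  -1.]
slide [0.04, -0.15, 4.0] turn [0.001, 0.0, 0.0]
```

```bash
python3 -m pendant '{"slide":[[0,-0.1,1],[0,-0.1,2],[0,-0.1,3],[0,-0.1,3.7],[0,-0.1,3.9],[0,-0.1,3.9]],"turn":[[0,0,0],[0,0,0],[0,0,0],[0,0,0],[0,0,0],[0,0,0]],"jaw":[95,95,95,95,95,95]}' | grep -E "force|pos"
python3 -m pendant '{"slide":[[0,0,0],[0,0,0],[0,0,0],[0,0,0],[0,0,0],[0,0,0]],"turn":[[0,0,0],[0,0,0],[0,0,0],[0,0,0],[0,0,0],[0,0,0]],"jaw":[140,180,220,255,255,255]}' 25 | grep -E "force|pos|open"
python3 - <<'E'
from h import *
s=arm.state(); print("y",(s["eef_pos"]-SO)@ey)
rows((S(-70,-10,65),Ryaw(9)))
E
```

```text
eef_pos: [489.2, -105.8, 64.6]
contact_force: [0.2, 0.5, 0.1]
grasp_force: 0.0
eef_pos: [489.8, -105.7, 65.4]
contact_force: [0.4, 1.0, 2.1]
opening: 29.5
grasp_force: 25.0
y -90.23193826123358
t 44.1 tcp [ 489.8 -105.7   65.4] F [0.4 1.  2.1] open 29.5 grip 25.0 q [ 10.  16. -34.  -0. -41.  -1.]
slide [-8.02, -0.02, 0.05] turn [0.0, 0.0, -0.0]
```

```bash
python3 -m pendant '{"slide":[[-0.8,0,0],[-1.8,0,0],[-2.8,0,0],[-3.8,0,0],[-4.8,0,0],[-5.8,0,0],[-6.8,0,0],[-7.5,0,0],[-7.8,0,0],[-7.8,0,0]],"turn":[[0,0,0],[0,0,0],[0,0,0],[0,0,0],[0,0,0],[0,0,0],[0,0,0],[0,0,0],[0,0,0],[0,0,0]],"jaw":[255,255,255,255,255,255,255,255,255,255]}' | grep -E "force|pos"
python3 -m pendant '{"slide":[[-0.2,0,0],[-0.4,0,0],[-0.5,0,0],[-0.5,0,0]],"turn":[[0,0,0],[0,0,0],[0,0,0],[0,0,0]],"jaw":[255,255,255,255]}' | grep -E "force|pos|open"
python3 - <<'E'
from h import *
s=arm.state(); print("y",(s["eef_pos"]-SO)@ey,"Fy",s["contact_force"]@ey)
E
```

```text
eef_pos: [477.4, -28.0, 65.4]
contact_force: [1.1, -2.1, 6.9]
grasp_force: 25.0
eef_pos: [477.1, -26.3, 65.4]
contact_force: [12.2, -28.3, -0.3]
opening: 30.1
grasp_force: 25.0
y -9.844264094654076 Fy -29.894513411995057
```

The selector sits against its stop (y = −9.8 mm, 30 N). I'll release it and move above the toggle.

```bash
python3 -m pendant '{"slide":[[0,0,0],[0,0,0],[0,0,0],[0,0,0],[0,0,-2],[0,0,-5],[0,0,-9],[0,0,-12],[0,0,-12]],"turn":[[0,0,0],[0,0,0],[0,0,0],[0,0,0],[0,0,0],[0,0,0],[0,0,0.1],[0,0,0.2],[0,0,0.3]],"jaw":[220,170,120,90,90,60,30,0,0]}' | grep -E "force|pos|open"
python3 - <<'E'
from h import *
P=tog(67,-.4)[0]-2*ez; rows((P+[0,0,90],Rst(0)),(P,Rst(0)))
c=arm.capture("scene"); W=cloud(c); Q=W-SO; x=Q@ex;y=Q@ey; z=W[...,2]
m=(abs(x+70)<30)&(y<30)&(y>-125)&(z>66)&(z<80); print("sel y",np.nanmedian(y[m])+2,m.sum())
E
```

```text
eef_pos: [478.3, -22.5, 189.1]
contact_force: [0.7, -0.0, -0.3]
opening: 80.3
grasp_force: 0.0
t 46.4 tcp [478.3 -22.5 189.1] F [ 0.7 -0.  -0.3] open 80.3 grip 0.0 q [ 21.   4. -28.  -0. -57. -29.]
slide [-8.84, 5.66, 0.34] turn [-0.002, 0.006, 1.267]
slide [-8.81, 5.7, 9.33] turn [-0.002, 0.006, 1.267]
sel y -10.976791525425716 111
```

```bash
python3 -m pendant '{"slide":[[-1,0.6,0],[-2,1.3,0],[-3.5,2.2,0],[-5,3.2,0],[-6.5,4.2,0],[-8,5.2,0],[-8.8,5.7,0],[-8.8,5.7,0],[-8.8,5.7,0],[-8.8,5.7,0]],"turn":[[0,0,0.14],[0,0,0.28],[0,0,0.42],[0,0,0.56],[0,0,0.7],[0,0,0.84],[0,0,0.98],[0,0,1.12],[0,0,1.26],[0,0,1.267]],"jaw":[0,0,0,0,0,0,0,0,0,0]}' | grep -E "force|pos|open"
python3 -m pendant '{"slide":[[0,0,1],[0,0,2],[0,0,2],[0,0,2]],"turn":[[0,0,0],[0,0,0],[0,0,0],[0,0,0]],"jaw":[0,0,0,0]}' | grep -E "force|pos"
python3 - <<'E'
from h import *
P=tog(67,-.4)[0]-2*ez; rows((P,Rst(0)))
E
```

```text
eef_pos: [431.7, 71.7, 184.3]
contact_force: [-0.1, 0.0, -0.3]
opening: 87.6
grasp_force: 0.0
eef_pos: [432.4, 71.2, 164.6]
contact_force: [-0.3, -0.1, -1.1]
grasp_force: 0.0
t 47.9 tcp [432.4  71.2 164.6] F [-0.3 -0.1 -1.1] open 87.7 grip 0.0 q [  35.    2.  -34.   -0.  -54. -116.]
slide [-0.32, 0.16, 6.89] turn [-0.0, -0.002, 0.004]
```

```bash
python3 -m pendant '{"slide":[[-0.3,0.16,1.5],[-0.3,0.16,3],[-0.3,0.16,4.5],[-0.3,0.16,5.5],[-0.3,0.16,6.4],[-0.3,0.16,6.9],[-0.3,0.16,6.9]],"turn":[[0,0,0],[0,0,0],[0,0,0],[0,0,0],[0,0,0],[0,0,0],[0,0,0]],"jaw":[0,0,0,0,0,0,0]}' | grep -E "force|pos"
python3 -m pendant '{"slide":[[0,0,0],[0,0,0],[0,0,0],[0,0,0],[0,0,0],[0,0,0],[0,0,0],[0,0,0]],"turn":[[0,0,0],[0,0,0],[0,0,0],[0,0,0],[0,0,0],[0,0,0],[0,0,0],[0,0,0]],"jaw":[80,140,180,220,255,255,255,255]}' 55 | grep -E "force|pos|open"
python3 -m pendant '{"slide":[[0.15,0,-0.35],[0.3,0,-0.75],[0.43,0,-1.05],[0.5,0,-1.25],[0.5,0,-1.25]],"turn":[[0,0,0],[0,0,0],[0,0,0],[0,0,0],[0,0,0]],"jaw":[255,255,255,255,255]}' | grep -E "force|pos|open"
python3 - <<'E'
from h import *
g=lambda r,b,a:(tog(r,b)[0]+2*Rst(a)[:,2],Rst(a))
rows(g(67,-.4,0),*[g(80,b,a) for b,a in zip(np.arange(-.4,.41,.1),np.linspace(0,.7,9))])
E
```

```text
eef_pos: [435.2, 73.4, 95.8]
contact_force: [0.4, 1.0, -0.9]
grasp_force: 0.0
eef_pos: [435.4, 73.5, 96.2]
contact_force: [-0.1, 0.9, -0.0]
opening: 29.1
grasp_force: 0.0
eef_pos: [430.0, 72.6, 108.7]
contact_force: [2.4, -0.8, -8.2]
opening: 25.6
grasp_force: 55.0
t 49.9 tcp [430.   72.6 108.7] F [ 2.4 -0.8 -8.2] open 25.6 grip 55.0 q [  36.    6.  -39.   -0.  -45. -116.]
slide [-0.52, -0.02, 1.3] turn [0.0, -0.001, 0.003]
slide [-0.02, -0.02, 0.11] turn [0.0, -0.001, 0.003]
slide [-0.75, -0.02, -0.17] turn [0.0, 0.086, 0.003]
slide [-1.51, -0.02, -0.37] turn [0.0, 0.174, 0.003]
slide [-2.28, -0.02, -0.5] turn [0.0, 0.261, 0.003]
slide [-3.06, -0.03, -0.54] turn [-0.0, 0.349, 0.003]
slide [-3.85, -0.03, -0.51] turn [-0.0, 0.436, 0.003]
slide [-4.62, -0.03, -0.4] turn [-0.0, 0.524, 0.003]
slide [-5.38, -0.03, -0.21] turn [-0.0, 0.611, 0.003]
slide [-6.12, -0.04, 0.05] turn [-0.001, 0.699, 0.003]
```

Pulled out (8.5 N). Now the flip towards the bays.

```bash
python3 -m pendant '{"slide":[[-0.73,0,-0.25],[-1.5,0,-0.45],[-2.27,0,-0.58],[-3.05,0,-0.62],[-3.85,0,-0.59],[-4.62,0,-0.48],[-5.38,0,-0.28],[-6.15,0,-0.02],[-6.25,0,0.02],[-6.25,0,0.02]],"turn":[[0,0.087,0],[0,0.174,0],[0,0.261,0],[0,0.349,0],[0,0.436,0],[0,0.524,0],[0,0.611,0],[0,0.7,0],[0,0.7,0],[0,0.7,0]],"jaw":[255,255,255,255,255,255,255,255,255,255]}' | grep -E "force|pos|open"
python3 - <<'E'
from h import *
g=lambda r,b,a:(tog(r,b)[0]+2*Rst(a)[:,2],Rst(a))
rows(g(80,.4,.7),g(67,.4,.7))
E
```

```text
eef_pos: [489.3, 82.0, 106.6]
contact_force: [-9.6, -2.6, -4.0]
opening: 25.8
grasp_force: 55.0
t 50.9 tcp [489.3  82.  106.6] F [-9.6 -2.6 -4. ] open 25.8 grip 55.0 q [  24.   36.   -1.  -10.  -93. -102.]
slide [0.01, -0.02, -0.19] turn [-0.002, -0.009, 0.001]
slide [-0.39, -0.02, 1.04] turn [-0.002, -0.009, 0.001]
```

```bash
python3 -m pendant '{"slide":[[-0.1,0,0.3],[-0.2,0,0.6],[-0.3,0,0.9],[-0.38,0,1.1],[-0.38,0,1.1]],"turn":[[0,0,0],[0,0,0],[0,0,0],[0,0,0],[0,0,0]],"jaw":[255,255,255,255,255]}' | grep -E "force|pos|open"
python3 -m pendant '{"slide":[[0,0,0],[0,0,0],[0,0,0],[0,0,0],[0,0,0],[0,0,0],[0,0,-2],[0,0,-6],[0,0,-10],[0,0,-14]],"turn":[[0,0,0],[0,0,0],[0,0,0],[0,0,0],[0,0,0],[0,0,0],[0,0,0],[0,0,0],[0,0,0],[0,0,0]],"jaw":[200,150,100,50,0,0,0,0,0,0]}' | grep -E "force|pos|open"
python3 -m pendant '{"slide":[[0,0,-2],[0,0,-5],[0,0,-8],[0,0,-10],[0,0,-10]],"turn":[[0,0,0],[0,0,0],[0,0,0],[0,0,0],[0,0,0]],"jaw":[0,0,0,0,0]}' | grep -E "force|pos|open"
python3 - <<'E'
from h import *
rows()
c=arm.capture("scene"); cv2.imwrite("pics/s7.png",cv2.resize(c["frame"][100:310,20:340],None,fx=2.5,fy=2.5)); W=cloud(c); Q=W-SO; x=Q@ex;y=Q@ey; z=W[...,2]
P=(W-S(-70,95,36)); xs=P@ex; ys=P@ey; zs=P[...,2]
m=(abs(ys)<20)&(abs(xs)<60)&(zs>25)&(zs<95); print("head x",np.percentile(xs[m],[5,50,95]),"z",np.percentile(zs[m],[5,50,99]),m.sum())
m=(abs(x+70)<30)&(y<30)&(y>-125)&(z>66)&(z<80); print("sel y",np.nanmedian(y[m])+2,m.sum())
print(comps(W,(abs(x-40)<40)&(abs(y)<115)&(z>75)&(z<100),20))
E
```

```text
eef_pos: [485.5, 81.4, 98.1]
contact_force: [-8.3, -2.8, -0.9]
opening: 26.1
grasp_force: 55.0
eef_pos: [578.0, 96.5, 206.0]
contact_force: [1.1, 1.1, -0.9]
opening: 87.0
grasp_force: 0.0
eef_pos: [642.4, 106.7, 282.3]
contact_force: [-0.5, -0.1, -0.1]
opening: 87.6
grasp_force: 0.0
t 52.9 tcp [642.4 106.7 282.3] F [-0.5 -0.1 -0.1] open 87.6 grip 0.0 q [  22.   42.   36.  -10. -122. -105.]
head x [ 2.66282498 26.21172241 37.69950289] z [27.24663101 66.23750082 77.62768354] 184
sel y -10.409223681292747 108
[(np.int32(218), array([572.4,  84.5]), array([39.9, 28.4]), 11.0, np.float64(86.4)), (np.int32(229), array([582.4,  26.4]), array([40. , 27.4]), 9.5, np.float64(86.4)), (np.int32(238), array([590.8, -30.8]), array([41.7, 27.8]), 8.2, np.float64(86.6)), (np.int32(255), array([601.3, -87.1]), array([40.8, 27.8]), 9.3, np.float64(86.6))]
```

View pics/s7.png

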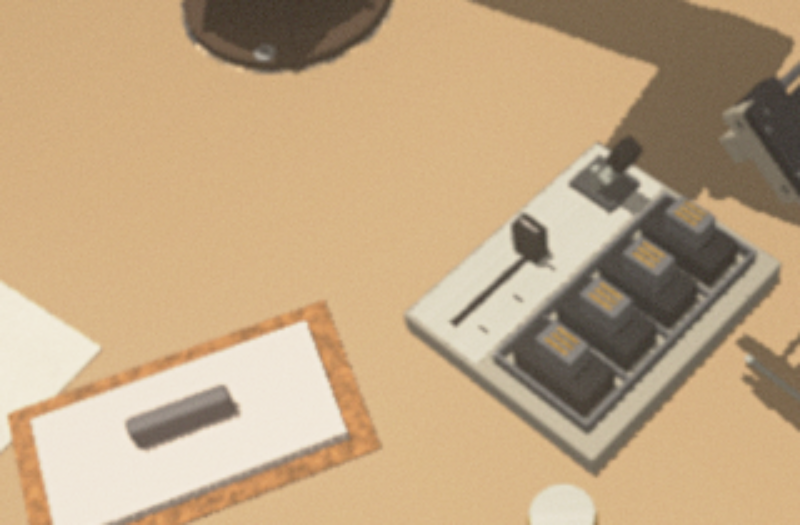

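The toggle leans towards the bays with its head in at (625,153), and the selector is home at (530,238). All four packs are seated, and the cover lies flat on the mat at (180,415).

```bash
python3 -c "
from rig import arm
print(arm.finish_job())"
```

```text
the job is handed in; nothing more can be done
None
```

The job is done and handed in: station switched off, cover laid flat on the mat, all four packs seated stem up in their own bays, selector home against its stop, and station switched on again and locked, in about 53 s of robot time.

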